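# Hang the catch pail, tuck the flashing under the shingle and hold it flat

### The arm

A 6-joint arm with a two-finger parallel gripper is mounted at the origin on a cart in front of the work surface, level with it; the furniture and walls round the work are solid. World frame = base frame: x ahead of the robot, y to its left, z up, the work surface at z = 0. Lengths are in mm, angles in rad, forces in N, time in s.
With the tool pointing down it reaches from about 375 to 825 mm from the base axis. Payload 5.5 kg.
Tool frame: the origin (TCP) lies on the front face of the gripper's body, between the roots of the fingers; the fingertips stand 73 mm ahead of it and the grasp point (between the pads) lies 54 mm ahead of it; x points along the fingers, y is the direction in which the jaws open and shut, and the axes are right-handed (so a half turn about x gives the same grasp; the last joint's range is limited). The gripper opens to 85 mm and grips with 20 to 120 N. Pads are 22 mm wide; open, the fingers measure 114 mm over their backs; the gripper's body (76 mm by 85 mm) begins 54 mm behind the grasp point. The pads swing forward as they close: fully open they stand 13 mm farther back than shut.
Start: joints at [-1.306, 0.314, -0.047, 1.21, 0, 1.571], TCP at [157.027, -579.084, 303.899] pointing down, gripper open.
Joint ranges: [-2.67, 2.67], [-0.69, 1.73], [-1.03, 1.25], [-2.08, 2.16], [-1.42, 1.45], [-3.14, 3.14]. Speed limits (rad/s): [2.39, 2.39, 3.01, 3.14, 3.14, 3.14].

### API

Orientations are given as [roll, pitch, yaw] about the fixed x, y, z axes, in that order (R = Rz(yaw) Ry(pitch) Rx(roll)).
In Python, from rig import r gives the robot as it stands.
- The arm moves only by the shell command python3 -m crank 'ROWS' [FORCE]. ROWS is JSON, a list of rows, each an object of numbers: "claw": the opening, from 0 (shut) to 1 (fully open); "x", "y", "z": the shift along the tool's x, y, z in mm; "wx", "wy", "wz": the turn, a rotation vector about the tool's x, y, z in degrees. In form: [{"claw": .., "x": .., "y": .., "z": .., "wx": .., "wy": .., "wz": ..}, ...]. A call has 1 to 8 rows; each row shifts and turns the pose as measured when the row begins, along the tool's axes as they then stand; what a row does not reach is not made up. A row lasts 1/12 s, in which the tool goes at most 41.7 mm and 7.16 degrees, less where a joint would pass 70% of its speed; a pose out of reach is approached as far as the arm can. A call with a gripper value outside its range is refused whole. The fingers move at their own pace and stop on an object; FORCE is the grip in N (left out, the last holds). Time passes only in rows, so rows that do not move let the fingers close. It gives the time, the measured TCP pose, the force and the opening at its end, in the units of the state.
- r.get_state(): the state, without advancing time (a new reading comes with each control period).
- r.camera(name): name is "scene" or "top"; returns the picture (480x640x3 uint8, red, green, blue); there is no depth.
- r.camera_info(name): a dict with "fx", "fy", "cx", "cy" (pixels), "R" (3x3) and "t" (3): a world point X has camera coordinates R X + t. Camera axes: x right, y down, z forward; pixel columns grow to the right and rows downward; lengths in mm; the calibration is good to about 2 mm. A picture is of the moment at which its call begins. camera_info takes no time and is no camera call.
- r.sign_off(): hands the job in, once; it reports no verdict.
The state is a dict: "t": time; "joint_positions": joint angles; "joint_velocities": joint speeds; "joint_torque": joint torques, N m; "tcp_pos": TCP position; "eef_rot": TCP orientation; "wrist_force": force on the tool from outside, world axes, zero at the start; "moment": the same for the moment, N m; "width": finger opening in mm.
Only numpy, scipy, OpenCV 4.12 (cv2) and the standard library are available. Lean on these libraries where they do the work, as an engineer would, in place of code of your own. Each camera call takes 0.05 s, during which the arm holds its last target.

### The job

Get the run-off test panel ready: hang the little steel pail by its bail on the hook beside the panel and let go of it. Then pick up the aluminium flashing strip and slide its thin free edge up the sloping board, squarely and about centred, until roughly 30 mm of it is tucked under the lapped shingle, without lifting the shingle; press the strip flat and firmly onto the board. Finish while still gripping the strip and pressing it down, with the other things left where they stand.

Things in the scene. Friction and masses are not known exactly. Their poses are not given: they have to be found in the camera images.
- board: Plywood board of the fixed run-off panel (place and yaw vary), 170 (x) x 200 (y) x 14 mm. Origin: centre of its TOP face, 62 mm above the worktop; x points up the slope, away from the robot (rises 0.175 rad), y left, z is the face's normal. The shingle covers x from -5 mm up, y within 80 mm; the gap under it is 10 mm high and ends at a batten at x = 53 mm; the shingle's top is 15 mm over the board
- lip (a point): Middle of the bottom of the shingle's free lower edge: at (-5, 0, 10) mm in the board's frame. The shingle is a grey stony plate 81 x 160 x 5 mm, about 0.2 kg
- shingle (a joint): Shingle's hinge along its upper edge, 81 mm up the slope from the lip: 0 rad as it lies (parallel to the board, held by its own weight only), grows as the lip is lifted (0.05 rad = 4 mm)
- flashing: Loose aluminium flashing strip, 0.08 to 0.17 kg: flat flange 70 (x) x 100 (y) x 4 mm thick, with an upstand along its -x edge that ends in a thick straight grip rail. Lies flat on the worktop right of the panel. Origin: centre of the flange's underside; +x points to the thin free edge that goes under the shingle; z up
- flashing_grip (a point): Centre of the strip's grip rail, at (-30, 0, 33) mm in the strip's frame. The rail is 10 mm thick (along the strip's x), 100 mm long (y) and 26 mm high (from 20 to 46 mm above the underside); grip it from above across its thickness
- flashing_edge (a point): Middle of the strip's thin free edge, on the underside: at (35, 0, 0) mm in the strip's frame
- pail: Small open steel pail, loose, about 0.09 kg, 56 mm across and 40 mm high, with a rigid upright bail and a black grip tab on top of the bail; 133 mm high over all. Stands to the left of the panel. Origin at the centre of its underside, z up; the bail stands in its y-z plane
- pail_tab (a point): Grip point in the black grip tab on the pail's bail, 120 mm above the pail's underside. The tab is 24 mm (pail's x) by 14 mm (pail's y), from 99 to 133 mm above the underside; grip it across the 14 mm with the fingertips above 101 mm
- pail_bar (a point): Centre of the bail's straight level top bar (round, 8 mm thick, 72 mm long along the pail's y), 95 mm above the pail's underside; between the bar and the pail's rim is an opening 51 mm high
- hook_seat (a point): Where the centre of the bail's bar comes to rest on the hook, 118 mm above the worktop. x level, toward the panel's back, y left. The hook is an 8 mm rod along x at y = 0, upper side 4 mm below this point; level trough x = -14 to 14 mm, then rising to 8 mm above this point and joining a post at x = 55 mm. The panel's board begins at y = -65 mm
- timer: White bench timer, 62 x 66 x 18 mm, loose bystander behind the panel
- vial: Brown glass vial with a blue cap, 36 mm across, 72 mm high, loose bystander behind the panel on the right; origin under its centre
- ptfe: Yellow spool of thread tape, 52 mm across, 14 mm high, loose bystander in front of the hook
- tee: White pipe tee, 30 x 42 x 18 mm, loose bystander right of the panel
- hook_tip (a point): Centre of the hook's upturned free end, toward the robot: 22 mm before hook_seat (its -x) and 6 mm above it, 4 mm radius, so it tops out 10 mm above the seat. Bring the pail in from this side so that the hook passes through the bail's opening, then lower it
Things that resemble listed ones, but are neither listed nor needed, are in the scene too. Leave any blue look-alike of the flashing alone.

How it is judged:
By the outcome, as a careful person would: the job done as asked, in the order asked, and still so for the second after the job is handed in, while the arm keeps its last pose, push and grip.
It also fails if it takes over 51 s, if anything falls off the work surface, if the arm or the gripper's body presses on something with over 40 N, if the wrist force passes 120 N, or if a joint passes its speed limit or range.

## Working session

There is one attempt and no reset: what is moved stays moved. The work goes in short steps, Python scripts to look and compute and a shell command to move; the robot and the scene stay as the last step left them, time stands still between calls to the robot, and variables do not carry over. Pictures are saved under pics/ and viewed, and the job is handed in when it is done.

```bash
ls; mkdir -p pics; python3 - <<'E'
from rig import r
import cv2
s=r.get_state(); print(s)
for n in("scene","top"):
    cv2.imwrite(f"pics/{n}0.png",cv2.cvtColor(r.camera(n),cv2.COLOR_RGB2BGR)); print(n,r.camera_info(n))
E
```

```text
pics
{'t': 0.0, 'joint_positions': array([-1.30598045e+00,  3.14193041e-01, -4.80895550e-02,  1.21020772e+00,
       -3.66290978e-05,  1.57082996e+00]), 'joint_velocities': array([-0.00172451, -0.00040879,  0.00049359, -0.00079378,  0.00054535,
        0.00178185]), 'joint_torque': array([ 8.33244339e-04, -5.39592469e+01,  3.39748514e+01,  1.90925994e-02,
        1.45504014e-04,  6.56924627e-06]), 'tcp_pos': array([ 156.90832333, -578.63892585,  303.04964784]), 'eef_rot': array([-1.5491431 ,  1.56910194,  1.85723183]), 'wrist_force': array([ 0.33353433, -0.01133109, -0.64305809]), 'moment': array([ 0.03263962, -0.04025474,  0.00951971]), 'width': 85.16461493760464}
scene {'fx': 601.5337619816452, 'fy': 601.5337619816452, 'cx': 309.4352574050176, 'cy': 243.50735454857275, 'R': array([[ 0.86653316, -0.49885776,  0.01616217],
       [-0.25494273, -0.4702185 , -0.8449253 ],
       [ 0.4290973 ,  0.72803537, -0.53464008]]), 't': array([-577.87946247,  136.51095693, 1494.97632969])}
top {'fx': 527.9672529403438, 'fy': 527.9672529403438, 'cx': 320.61624134658894, 'cy': 238.71387511549662, 'R': array([[-5.44912832e-05, -9.99998508e-01,  1.72632116e-03],
       [-9.97537328e-01, -6.67229353e-05, -7.01375431e-02],
       [ 7.01375536e-02, -1.72589168e-03, -9.97535836e-01]]), 't': array([-179.94822968,  587.16152967, 1274.77877009])}
```

View pics/scene0.png

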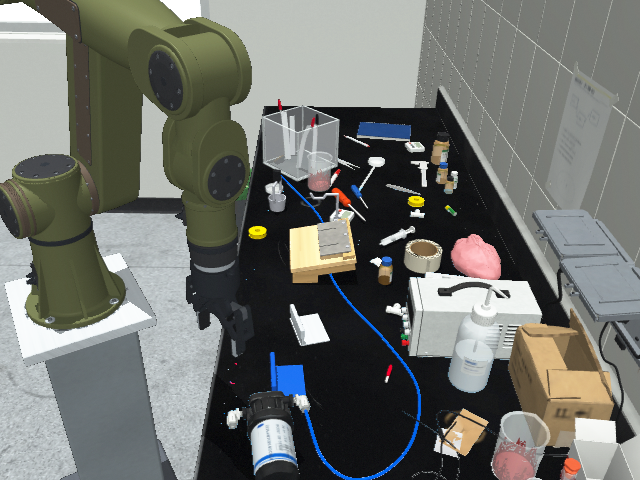

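View pics/top0.png

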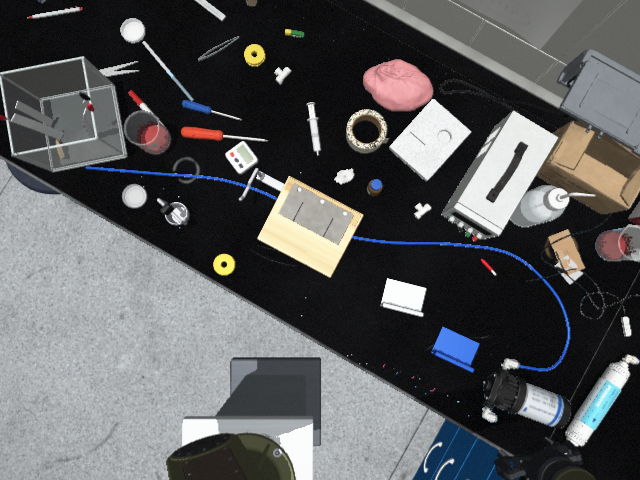

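The scene picture shows the panel near (322,248), the flashing near (309,325), the pail near (277,200) and the blue look-alike near (288,380). In the top view the panel is near (310,226), the flashing (403,296), the pail (177,212) and the hook (250,185). I'll zoom in.

```bash
python3 - <<'E'
import cv2
a=cv2.imread("pics/scene0.png");b=cv2.imread("pics/top0.png")
def up(i,x0,y0,w,h,k,n): cv2.imwrite(n,cv2.resize(i[y0:y0+h,x0:x0+w],None,fx=k,fy=k,interpolation=cv2.INTER_CUBIC))
up(a,240,160,130,100,6,"pics/c1.png")
up(b,110,160,130,100,6,"pics/c2.png")
up(b,230,160,140,120,5,"pics/c3.png")
up(a,270,290,80,60,8,"pics/c4.png")
up(b,370,270,70,50,10,"pics/c5.png")
E
```

```text
(no output)
```

View pics/c1.png

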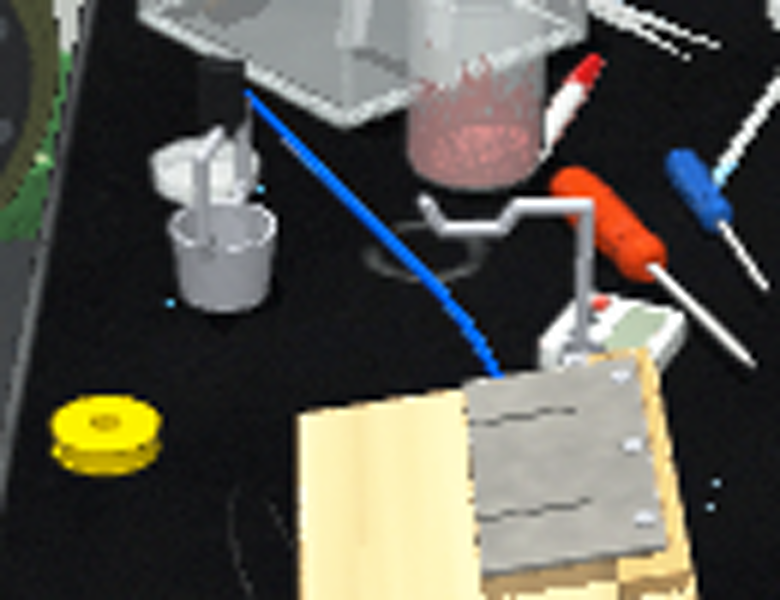

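View pics/c2.png

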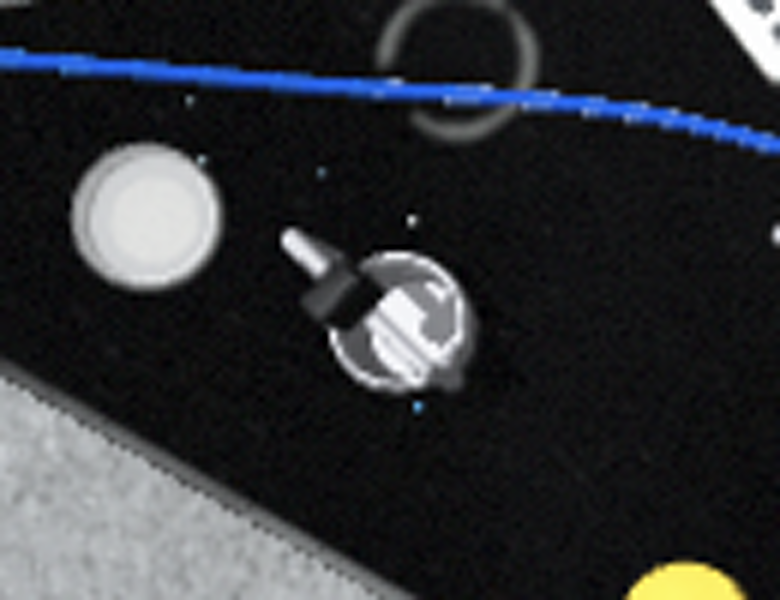

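View pics/c3.png

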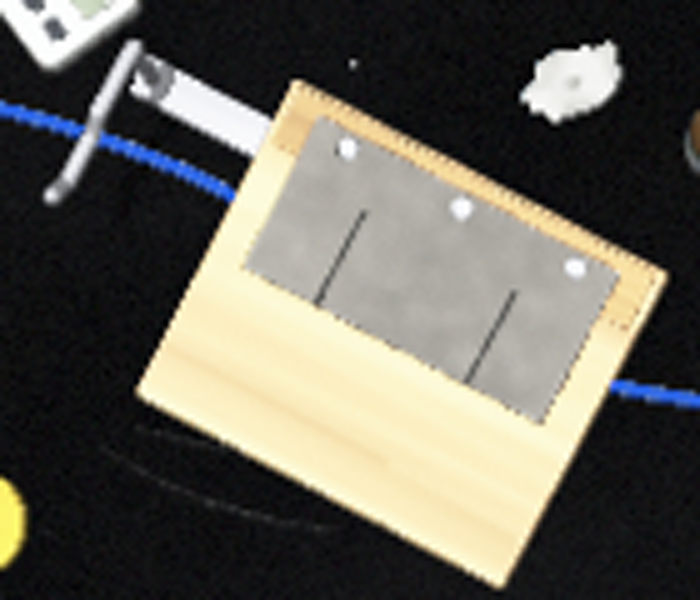

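View pics/c4.png

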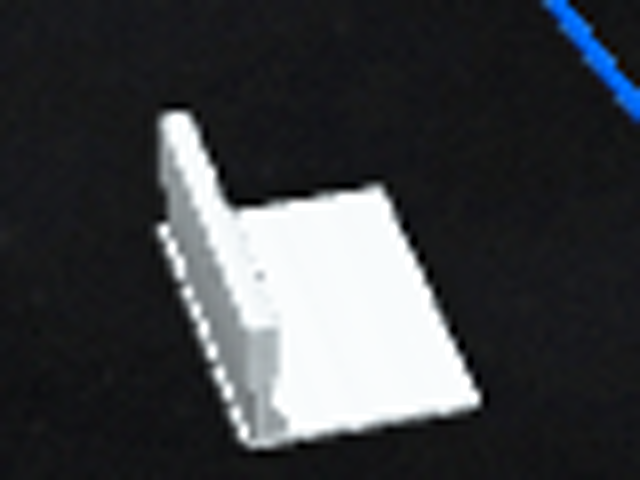

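View pics/c5.png

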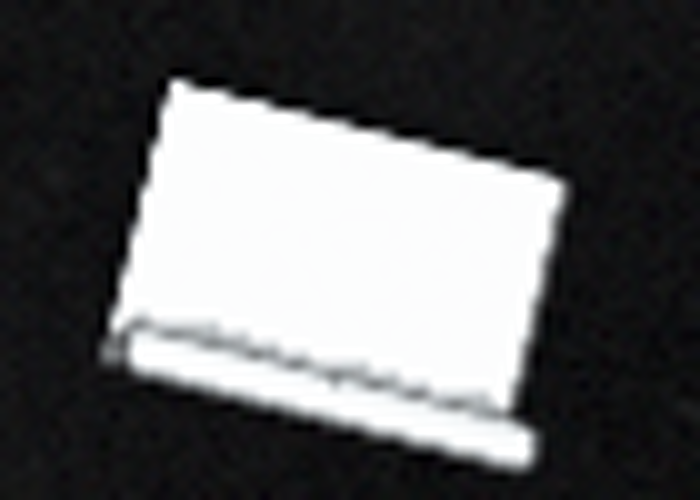

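```bash
cat > h.py <<'E'
import numpy as np, cv2
from rig import r
from scipy.spatial.transform import Rotation as Ro
CI={n:r.camera_info(n) for n in("scene","top")}
def ray(n,u,v):
    c=CI[n];R=np.array(c["R"]);t=np.array(c["t"])
    return -R.T@t, R.T@np.array([(u-c["cx"])/c["fx"],(v-c["cy"])/c["fy"],1.])
def onz(n,u,v,z):
    o,d=ray(n,u,v);return o+d*(z-o[2])/d[2]
def tri(us,ut):
    o1,d1=ray("scene",*us);o2,d2=ray("top",*ut)
    A=np.c_[d1,-d2];s=np.linalg.lstsq(A,o2-o1,rcond=None)[0]
    a=o1+d1*s[0];b=o2+d2*s[1];return (a+b)/2,np.linalg.norm(a-b)
def proj(n,X):
    c=CI[n];p=np.array(c["R"])@np.asarray(X,float)+np.array(c["t"]);return np.array([c["fx"]*p[0]/p[2]+c["cx"],c["fy"]*p[1]/p[2]+c["cy"]])
def snap(n,f):
    i=cv2.cvtColor(r.camera(n),cv2.COLOR_RGB2BGR);cv2.imwrite(f,i);return i
def crop(i,x0,y0,w,h,k,f): cv2.imwrite(f,cv2.resize(i[y0:y0+h,x0:x0+w],None,fx=k,fy=k,interpolation=cv2.INTER_CUBIC))
def tool():
    s=r.get_state();return np.array(s["tcp_pos"]),Ro.from_euler("xyz",s["eef_rot"])
def rel(p,yaw,tilt=0,flip=0,rx=None):
    """tool shift (mm) and rotvec (deg) to put grasp point at p. tool x = down (tilted), tool y along 'yaw' jaw axis"""
    P,R=tool()
    yv=np.array([np.cos(yaw),np.sin(yaw),0]); x=np.array([0,0,-1.])
    if rx is not None: x,yv=rx
    T=Ro.from_matrix(np.c_[x,yv,np.cross(x,yv)])
    tcp=np.asarray(p)-54*x
    return R.inv().apply(tcp-P), np.degrees((R.inv()*T).as_rotvec())
E
python3 - <<'E'
from h import *
f=np.set_printoptions(precision=1,suppress=True)
t=cv2.imread("pics/top0.png")
# flashing bounding: top corners
g=lambda x,y,ox,oy,k:((x+.5)/k-.5+ox,(y+.5)/k-.5+oy)
c5=lambda x,y:g(x,y,370,270,10)
A=onz("top",*c5(172,78),4);B=onz("top",*c5(568,183),4)
print("flash edge L,R",A,B,np.linalg.norm(A-B)); d=A-B;print("y yaw",np.arctan2(d[1],d[0])-np.pi/2)
# rail top at z46: corners 
C=onz("top",*c5(130,335),46);D=onz("top",*c5(125,370),46);E_=onz("top",*c5(540,430),46);F=onz("top",*c5(530,470),46)
print("rail",C,D,E_,F,(C+D+E_+F)/4); 
c3=lambda x,y:g(x,y,230,160,5)
pts=dict(BL=(138,395),TL=(295,80),TR=(667,272),BR=(503,588))
# board corners heights
z0=62;
for k,p in pts.items():
    z=z0+(85 if k[0]=="T" else -85)*np.sin(.175); print(k,onz("top",*c3(*p),z))
for k,p,z in (("lipL",(245,268),None),("lipR",(543,423),None)):
    print(k,onz("top",*c3(*p),62-5*np.sin(.175)+15*np.cos(.175)))
c2=lambda x,y:g(x,y,110,160,6)
print("rimc",onz("top",*c2(402,322),40),"bar ends",onz("top",*c2(287,238),95),onz("top",*c2(460,382),95),"tab",onz("top",*c2(340,297),133))
print("hook tip",onz("top",*c3(55,195),124),"end",onz("top",*c3(135,45),126),"mid",onz("top",*c3(97,122),118))
E
```

```text
flash edge L,R [ 492.6 -343.6    4. ] [ 466.7 -441.2    4. ] 100.99087800411165
y yaw -0.2591083006533226
rail [ 431.5 -327.7   46. ] [ 423.2 -326.4   46. ] [ 409.  -425.2   46. ] [ 399.5 -422.7   46. ] [ 415.8 -375.5   46. ]
BL [585.6 -27.5  47.2]
TL [ 733.  -104.1   76.8]
TR [ 641.6 -279.7   76.8]
BR [ 493.  -202.8   47.2]
lipL [643.6 -80.8  75.9]
lipR [ 570.4 -221.1   75.9]
rimc [647.7 169.3  40. ] bar ends [673.9 199.4  95. ] [617.8 131.5  95. ] tab [646.  167.3 133. ]
hook tip [671.2   1.8 124. ] end [739.6 -34.1 126. ] mid [705.7 -16.1 118. ]
```

```bash
python3 - <<'E'
from h import *
np.set_printoptions(precision=1,suppress=True)
g=lambda x,y,ox,oy,k:((x+.5)/k-.5+ox,(y+.5)/k-.5+oy)
c1=lambda x,y:g(x,y,240,160,6);c2=lambda x,y:g(x,y,110,160,6);c3=lambda x,y:g(x,y,230,160,5);c5=lambda x,y:g(x,y,370,270,10);c4=lambda x,y:g(x,y,270,290,8)
print("tip",tri(c1(426,203),c3(55,193)))
print("post top",tri(c1(588,205),c3(137,45)))
y=-.482;ex=np.array([np.cos(y),np.sin(y),0]);s=np.array([690.5,-8.2,118])
inv=lambda n,X,o,k:(proj(n,X)-o+.5)*k-.5
for n,X in(("tip",s-22*ex+[0,0,6]),("a",s-14*ex-[0,0,8]),("b",s+14*ex-[0,0,8]),("post",s+55*ex+[0,0,8])):
    print(n,"c1",inv("scene",X,np.array([240,160]),6),"c3",inv("top",X,np.array([230,160]),5))
for n,X in(("tabtop",[646,167.5,133]),("base",[646,167.5,0]),("bar",[646,167.5,95])):
    print(n,"c1",inv("scene",X,np.array([240,160]),6),"c2",inv("top",X,np.array([110,160]),6))
print("flash corners scene z=4", onz("scene",*c4(378,186),4),onz("scene",*c4(482,403),4))
print("rail far/near", onz("scene",*c4(178,112),46),onz("scene",*c4(262,322),46))
im=cv2.imread("pics/scene0.png");
for n,X in (("BL",[585.6,-27.5,47.2]),("TR",[641.6,-279.7,76.8]),("BR",[493,-202.8,47.2])): print(n,inv("scene",np.array(X),np.array([240,160]),6))
print("jaw tool", tool()[1].as_matrix())
E
```

```text
tip (array([670.6,   1.8, 127.4]), np.float64(2.1821436600284203))
post top (array([738.6, -34.6, 126.4]), np.float64(2.0827521283801986))
tip c1 [428.7 208.9] c3 [ 54.6 195.3]
a c1 [444.9 234.8] c3 [ 67.4 184.4]
b c1 [503.4 234.5] c3 [ 96.2 131. ]
post c1 [590.2 204.4] c3 [134.   45.9]
tabtop c1 [222.1  69.3] c2 [339.6 297.1]
base c1 [225.4 299.8] c2 [432.2 337.3]
bar c1 [223.1 137. ] c2 [368.1 309.5]
flash corners scene z=4 [ 491.6 -340.2    4. ] [ 467.8 -438.9    4. ]
rail far/near [ 430.2 -326.5   46. ] [ 405.6 -420.6   46. ]
BL [300.4 419.2]
TR [700.3 597.2]
BR [304.4 659.6]
jaw tool [[-0.   0.3 -1. ]
 [ 0.  -1.  -0.3]
 [-1.  -0.  -0. ]]
```

```bash
python3 - <<'E'
from h import *
np.set_printoptions(precision=1,suppress=True)
print(rel([646,167.5,220],np.radians(50.5)))
print(tool()[1].as_matrix().round(4))
E
```

```text
(array([  30. , -592.2, -667.3]), array([-125.3,   -0.1,    0. ]))
[[-0.   0.3 -1. ]
 [ 0.  -1.  -0.3]
 [-1.  -0.  -0. ]]
```

```bash
python3 -m crank '[{"claw":0.45,"y":-27,"z":-30.4},{"claw":0.45,"y":-27,"z":-30.4},{"claw":0.45,"y":-27,"z":-30.4},{"claw":0.45,"y":-27,"z":-30.4},{"claw":0.45,"y":-27,"z":-30.4},{"claw":0.45,"y":-27,"z":-30.4},{"claw":0.45,"y":-27,"z":-30.4},{"claw":0.45,"y":-27,"z":-30.4}]' 60
python3 -m crank '[{"claw":0.45,"y":-27,"z":-30.4,"wx":-6},{"claw":0.45,"y":-24,"z":-33,"wx":-6},{"claw":0.45,"y":-20,"z":-35,"wx":-6},{"claw":0.45,"y":-16,"z":-37,"wx":-6}]'
python3 - <<'E'
from h import *
np.set_printoptions(precision=1,suppress=True)
print(rel([646,167.5,220],np.radians(50.5)),r.get_state()["joint_positions"])
E
```

```text
(array([  30. , -592.2, -667.3]), array([-125.3,   -0.1,    0. ])) [-1.3  0.3 -0.   1.2  0.   1.6]invalid input at $[0]: expected keys claw, x, y, z, wx, wy, wz
invalid input at $[0]: expected keys claw, x, y, z, wx, wy, wz
```

All keys are required in every row.

```bash
python3 -m crank '[{"claw":0.45,"x":0,"y":-27,"z":-30.4,"wx":0,"wy":0,"wz":0},{"claw":0.45,"x":0,"y":-27,"z":-30.4,"wx":0,"wy":0,"wz":0},{"claw":0.45,"x":0,"y":-27,"z":-30.4,"wx":0,"wy":0,"wz":0},{"claw":0.45,"x":0,"y":-27,"z":-30.4,"wx":0,"wy":0,"wz":0},{"claw":0.45,"x":0,"y":-27,"z":-30.4,"wx":0,"wy":0,"wz":0},{"claw":0.45,"x":0,"y":-27,"z":-30.4,"wx":0,"wy":0,"wz":0},{"claw":0.45,"x":0,"y":-27,"z":-30.4,"wx":0,"wy":0,"wz":0},{"claw":0.45,"x":0,"y":-27,"z":-30.4,"wx":0,"wy":0,"wz":0}]' 60
python3 - <<'E'
from h import *
np.set_printoptions(precision=1,suppress=True)
print(rel([646,167.5,220],np.radians(50.5)),r.get_state()["joint_positions"])
E
```

```text
t: 0.77
tcp_pos: [335.4, -303.9, 298.1]
eef_rot: [-1.057, 1.565, 2.335]
wrist_force: [0.6, -0.6, -0.0]
width: 38.5
(array([  24.8, -379.7, -417.7]), array([-126.2,   -0.2,    0.4])) [-0.7  0.  -0.4  1.1  0.   2.2]
```

```bash
python3 -m crank '[{"claw":0.45,"x":0,"y":-26.8,"z":-29.7,"wx":-7,"wy":0,"wz":0},{"claw":0.45,"x":0,"y":-22.9,"z":-32.8,"wx":-7,"wy":0,"wz":0},{"claw":0.45,"x":0,"y":-18.8,"z":-35.3,"wx":-7,"wy":0,"wz":0},{"claw":0.45,"x":0,"y":-14.3,"z":-37.3,"wx":-7,"wy":0,"wz":0},{"claw":0.45,"x":0,"y":-9.7,"z":-38.8,"wx":-7,"wy":0,"wz":0},{"claw":0.45,"x":0,"y":-4.9,"z":-39.7,"wx":-7,"wy":0,"wz":0},{"claw":0.45,"x":0,"y":0,"z":-40,"wx":-7,"wy":0,"wz":0},{"claw":0.45,"x":0,"y":4.9,"z":-39.7,"wx":-7,"wy":0,"wz":0}]' 60
python3 - <<'E'
from h import *
np.set_printoptions(precision=1,suppress=True)
print(rel([646,167.5,220],np.radians(50.5)),r.get_state()["joint_positions"])
E
```

```text
t: 1.43
tcp_pos: [512.6, -21.3, 297.5]
eef_rot: [-1.915, 1.564, 2.478]
wrist_force: [-0.2, -1.1, -0.3]
width: 38.5
(array([  23.5,   67.5, -221.1]), array([-68.8,  -0.3,   0.2])) [-0.   0.2 -0.3  1.2  0.   1.8]
```

```bash
python3 -m crank '[{"claw":0.45,"x":0,"y":11.1,"z":-36.3,"wx":-7,"wy":0,"wz":0},{"claw":0.45,"x":0,"y":15.5,"z":-34.7,"wx":-7,"wy":0,"wz":0},{"claw":0.45,"x":0,"y":19.6,"z":-32.6,"wx":-7,"wy":0,"wz":0},{"claw":0.45,"x":0,"y":23.4,"z":-29.9,"wx":-7,"wy":0,"wz":0},{"claw":0.45,"x":0,"y":26.9,"z":-26.9,"wx":-7,"wy":0,"wz":0},{"claw":0.45,"x":0,"y":29.9,"z":-23.4,"wx":-7,"wy":0,"wz":0},{"claw":0.45,"x":0,"y":0,"z":0,"wx":-7,"wy":0,"wz":0},{"claw":0.45,"x":0,"y":0,"z":0,"wx":-7,"wy":0,"wz":0}]' 60
python3 - <<'E'
from h import *
np.set_printoptions(precision=1,suppress=True)
print(rel([646,167.5,220],np.radians(50.5)),r.get_state()["joint_positions"])
E
```

```text
t: 2.1
tcp_pos: [648.9, 185.6, 291.0]
eef_rot: [-2.633, 1.56, 2.762]
wrist_force: [-0.0, 0.1, 0.0]
width: 38.2
(array([ 17. , -13.6,  12.4]), array([-11.4,  -0.6,   0.3])) [0.3 0.5 0.2 1.3 0.  1.2]
```

```bash
python3 -m crank '[{"claw":0.45,"x":8,"y":-13.6,"z":12.4,"wx":-6,"wy":-0.6,"wz":0.3},{"claw":0.45,"x":8,"y":0,"z":0,"wx":-5,"wy":0,"wz":0},{"claw":0.45,"x":0,"y":0,"z":0,"wx":0,"wy":0,"wz":0},{"claw":0.45,"x":0,"y":0,"z":0,"wx":0,"wy":0,"wz":0}]' 60
python3 - <<'E'
from h import *
np.set_printoptions(precision=1,suppress=True)
print(rel([646,167.5,120],np.radians(50.5)))
a=snap("scene","pics/s1.png");b=snap("top","pics/t1.png")
crop(a,240,130,130,100,6,"pics/c6.png")
E
```

```text
t: 2.43
tcp_pos: [645.9, 169.7, 270.9]
eef_rot: [-2.134, 1.567, -2.814]
wrist_force: [0.3, 0.6, 0.2]
width: 38.4
(array([96.9, -1.4,  1.7]), array([ 0.5, -0.1,  0.2]))
```

View pics/c6.png

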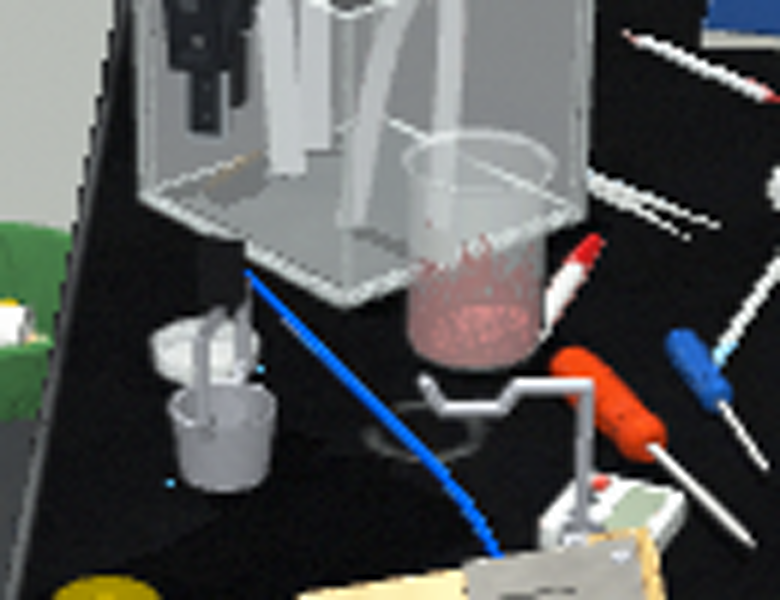

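The gripper is above the pail, with its fingers at (205,100) and (240,80) and the tab at (220,260) in the crop, so I'm descending.

```bash
python3 -m crank '[{"claw":0.45,"x":32,"y":-1.4,"z":1.7,"wx":0,"wy":0,"wz":0},{"claw":0.45,"x":32,"y":0,"z":0,"wx":0,"wy":0,"wz":0},{"claw":0.45,"x":20,"y":0,"z":0,"wx":0,"wy":0,"wz":0},{"claw":0.45,"x":8,"y":0,"z":0,"wx":0,"wy":0,"wz":0},{"claw":0.45,"x":1,"y":0,"z":0,"wx":0,"wy":0,"wz":0}]' 40
python3 - <<'E'
from h import *
np.set_printoptions(precision=1,suppress=True)
print(rel([646,167.5,121.5],np.radians(50.5)))
E
```

```text
t: 2.95
tcp_pos: [649.6, 168.5, 180.8]
eef_rot: [0.964, 1.564, 0.276]
wrist_force: [-1.0, 0.6, 0.5]
width: 38.6
(array([ 5.3, -3. , -2.1]), array([ 0.1,  0.2, -0.3]))
```

```bash
python3 -m crank '[{"claw":0.45,"x":4.5,"y":-3,"z":-2.1,"wx":0,"wy":0,"wz":0},{"claw":0.45,"x":0,"y":0,"z":0,"wx":0,"wy":0,"wz":0}]' 40
python3 - <<'E'
from h import *
np.set_printoptions(precision=1,suppress=True)
print(rel([646,167.5,121.5],np.radians(50.5)))
a=snap("scene","pics/s2.png");crop(a,260,160,70,55,10,"pics/c7.png")
E
```

```text
t: 3.12
tcp_pos: [646.2, 167.6, 177.2]
eef_rot: [0.964, 1.564, 0.275]
wrist_force: [0.0, -0.0, 0.1]
width: 38.8
(array([ 1.7, -0.2, -0.1]), array([-0. ,  0.2, -0.3]))
```

View pics/c7.png

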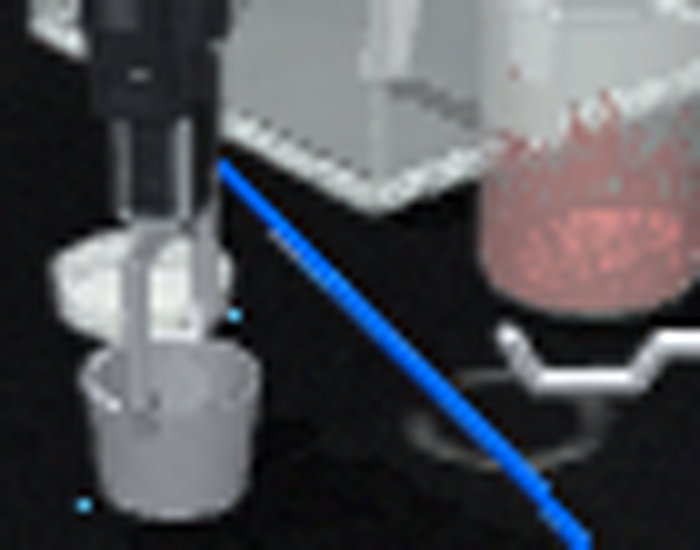

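The fingers straddle the tab at about (160,170) in the crop, just above the bail's top bar. I'll close on it and lift.

```bash
python3 -m crank '[{"claw":0,"x":1,"y":0,"z":0,"wx":0,"wy":0,"wz":0},{"claw":0,"x":0,"y":0,"z":0,"wx":0,"wy":0,"wz":0},{"claw":0,"x":0,"y":0,"z":0,"wx":0,"wy":0,"wz":0},{"claw":0,"x":0,"y":0,"z":0,"wx":0,"wy":0,"wz":0}]' 40
python3 -m crank '[{"claw":0,"x":-10,"y":0,"z":0,"wx":0,"wy":0,"wz":0},{"claw":0,"x":-25,"y":0,"z":0,"wx":0,"wy":0,"wz":0},{"claw":0,"x":-25,"y":0,"z":0,"wx":0,"wy":0,"wz":0},{"claw":0,"x":-10,"y":0,"z":0,"wx":0,"wy":0,"wz":0}]' 40
python3 - <<'E'
from h import *
np.set_printoptions(precision=1,suppress=True)
ex=np.array([np.cos(-.482),np.sin(-.482),0]);s=np.array([690.5,-8.2,118])
print(rel(s-90*ex+[0,0,25+23],-.482+np.pi/2))
a=snap("scene","pics/s3.png");crop(a,260,160,70,55,10,"pics/c8.png")
E
```

```text
t: 3.5
tcp_pos: [649.2, 168.4, 181.4]
eef_rot: [0.958, 1.556, 0.268]
wrist_force: [-0.2, 1.3, -0.3]
width: 13.1
t: 3.83
tcp_pos: [646.1, 167.6, 252.3]
eef_rot: [0.967, 1.562, 0.277]
wrist_force: [1.2, -0.0, -0.5]
width: 13.0
(array([  31.6, -126.2,   57.9]), array([-11.9,   0.3,  -0.4]))
```

View pics/c8.png

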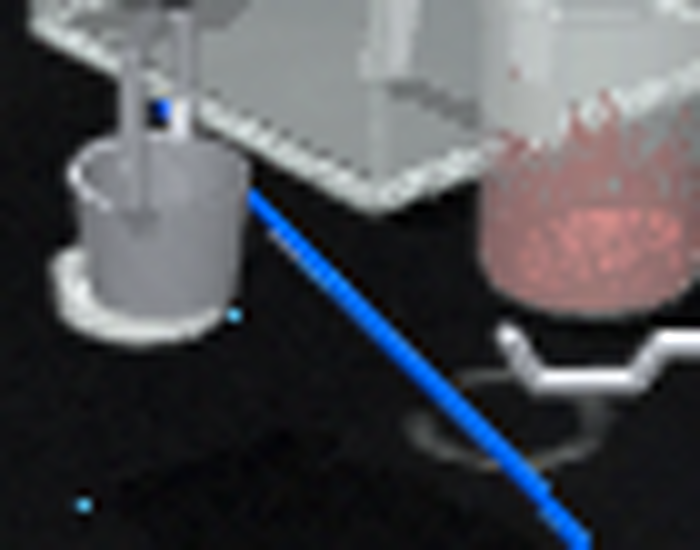

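```bash
python3 -m crank '[{"claw":0,"x":5,"y":-20,"z":9,"wx":0,"wy":0,"wz":0},{"claw":0,"x":5,"y":-31,"z":14.5,"wx":0,"wy":0,"wz":0},{"claw":0,"x":5,"y":-31,"z":14.5,"wx":0,"wy":0,"wz":0},{"claw":0,"x":5,"y":-28,"z":13,"wx":0,"wy":0,"wz":0},{"claw":0,"x":3,"y":-15,"z":6,"wx":0,"wy":0,"wz":0},{"claw":0,"x":0,"y":0,"z":0,"wx":-6,"wy":0,"wz":0},{"claw":0,"x":0,"y":0,"z":0,"wx":-6,"wy":0,"wz":0},{"claw":0,"x":0,"y":0,"z":0,"wx":0,"wy":0,"wz":0}]' 40
python3 - <<'E'
from h import *
np.set_printoptions(precision=1,suppress=True)
ex=np.array([np.cos(-.482),np.sin(-.482),0]);s=np.array([690.5,-8.2,118])
print(rel(s-90*ex+[0,0,24+32],-.482+np.pi/2))
a=snap("scene","pics/s4.png");b=snap("top","pics/t4.png")
crop(a,250,140,100,80,8,"pics/c9.png");crop(b,190,150,110,90,7,"pics/c10.png")
E
```

```text
t: 4.55
tcp_pos: [610.3, 30.5, 227.1]
eef_rot: [0.756, 1.556, 0.286]
wrist_force: [0.3, 0.4, -0.5]
width: 13.0
(array([-0.9,  2.9, -1. ]), array([ 0.6,  0.6, -0.6]))
```

View pics/c9.png

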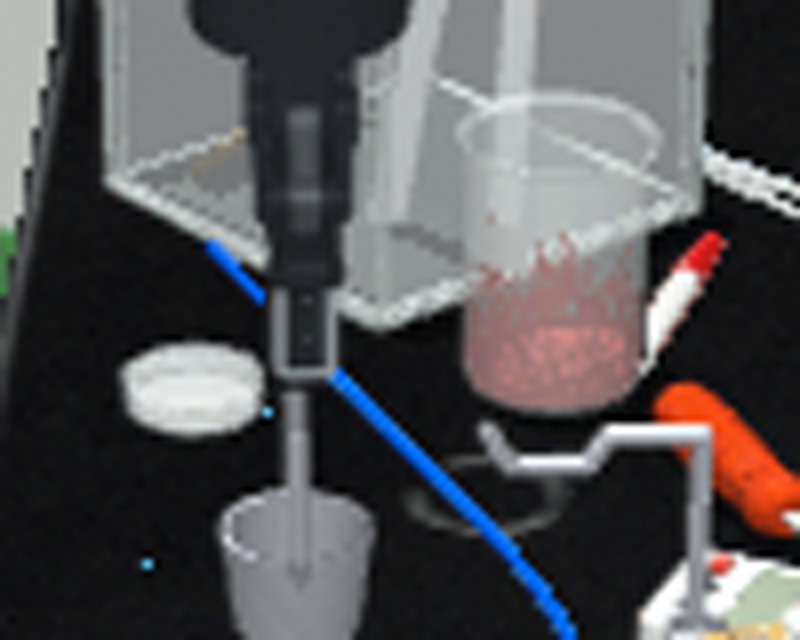

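View pics/c10.png

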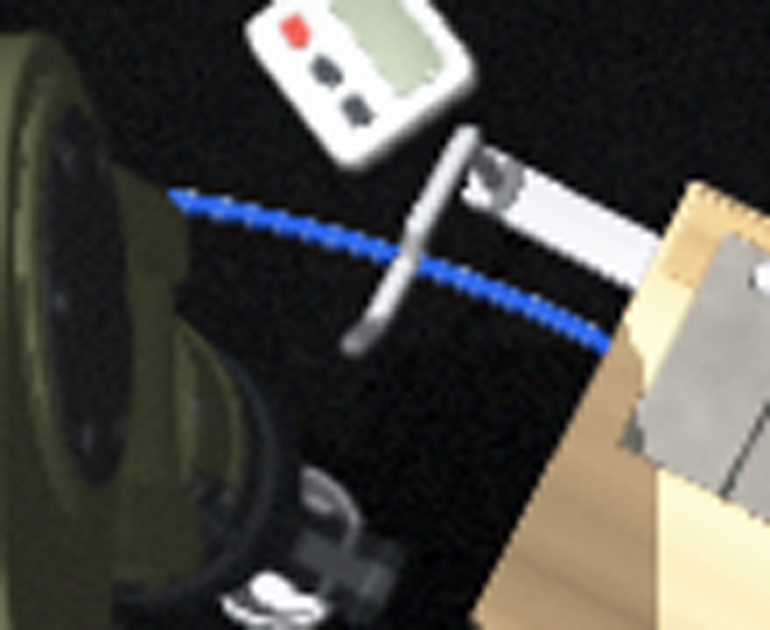

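```bash
python3 - <<'E'
from h import *
np.set_printoptions(precision=1,suppress=True)
P,R=tool();g=P+54*R.apply([1,0,0]);print(g)
for d in (86,92,78):
  print(d,(proj("scene",[g[0],g[1],d])-[250,140])*8, (proj("scene",[g[0],g[1],d-40])-[250,140])*8)
print(R.as_matrix()[:,0])
E
```

```text
[611.3  31.4 173.2]
86 [302.2 531.8] [302.5 628.1]
92 [302.1 517.2] [302.5 613.8]
78 [302.2 551.2] [302.6 647. ]
[ 0.  0. -1.]
```

```bash
python3 -m crank '[{"claw":0,"x":-1,"y":2.9,"z":15,"wx":0.5,"wy":0.6,"wz":-0.6},{"claw":0,"x":0,"y":0,"z":20,"wx":0,"wy":0,"wz":0},{"claw":0,"x":0,"y":0,"z":20,"wx":0,"wy":0,"wz":0}]' 40
python3 - <<'E'
from h import *
np.set_printoptions(precision=1,suppress=True)
ex=np.array([np.cos(-.482),np.sin(-.482),0]);s=np.array([690.5,-8.2,118])
print(rel(s+[0,0,24+32],-.482+np.pi/2))
a=snap("scene","pics/s5.png");b=snap("top","pics/t5.png")
crop(a,250,140,100,80,8,"pics/c11.png");crop(b,190,150,110,90,7,"pics/c12.png")
E
```

```text
t: 4.9
tcp_pos: [658.7, 10.6, 228.1]
eef_rot: [-2.928, 1.567, 2.867]
wrist_force: [0.3, -0.1, -0.5]
width: 13.2
(array([ 0. , -1.7, 36.9]), array([-0.4, -0.2,  0. ]))
```

View pics/c11.png

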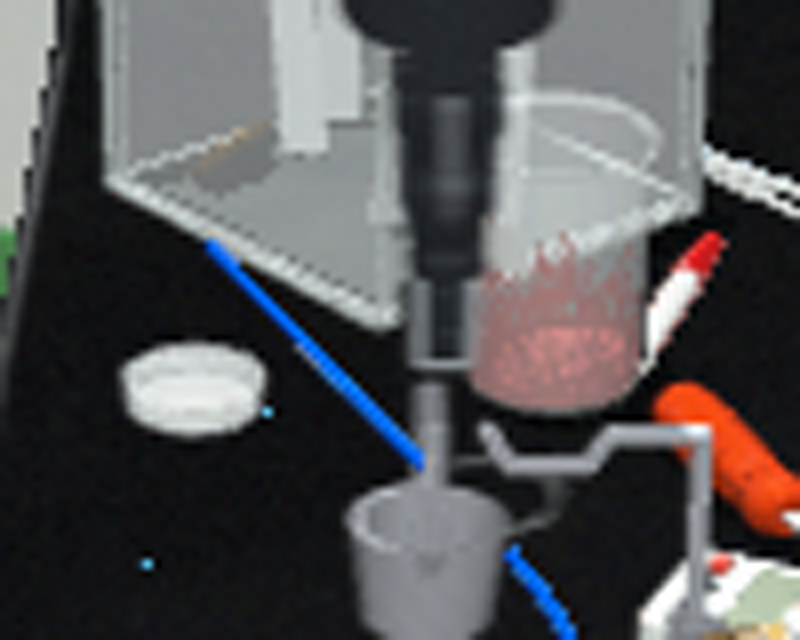

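View pics/c12.png

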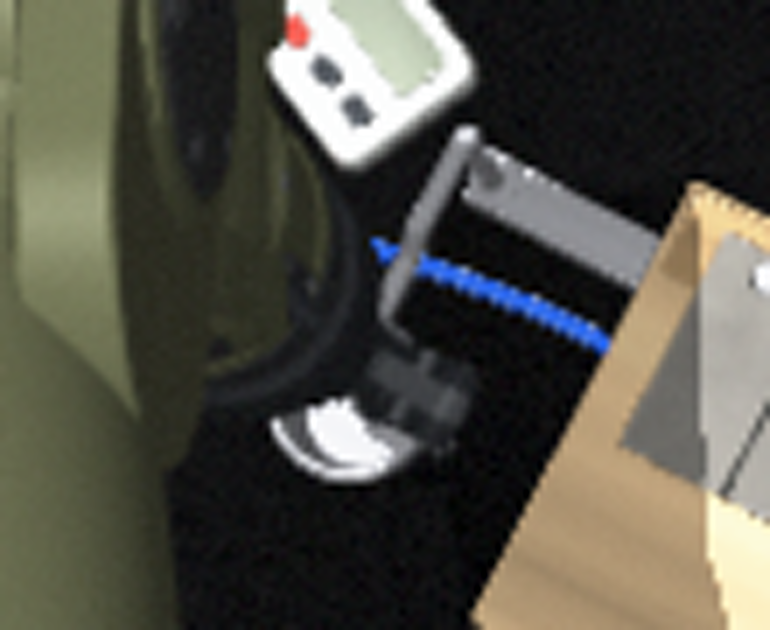

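```bash
python3 - <<'E'
from h import *
np.set_printoptions(precision=1,suppress=True)
P,R=tool();M=R.as_matrix();g=P+54*M[:,0];print(g,M[:,1])
q=lambda X:((proj("top",X)-[190,150])*7,(proj("scene",X)-[250,140])*8)
ex=np.array([np.cos(-.482),np.sin(-.482),0]);s=np.array([690.5,-8.2,118])
for n,X in (("tip",s-22*ex+[0,0,6]),("barL",g+M[:,1]*36-[0,0,32]),("barR",g-M[:,1]*36-[0,0,32]),("bar",g-[0,0,32]),("footL",g+M[:,1]*30-[0,0,87]),("tabtop",g+[0,0,6]),("rim",g-[0,0,87])): print(n,*q(X))
E
```

```text
[660.5   9.6 173.8] [ 0.5  0.9 -0. ]
tip [353.6 340.6] [488.3 435.2]
barL [222.4 312.4] [450.2 342.9]
barR [420.3 417.9] [455.9 435.7]
bar [321.3 365.1] [453.  388.5]
footL [268.6 346. ] [448.6 485.1]
tabtop [301.8 348. ] [454.5 291.7]
rim [347.3 388. ] [450.9 524.5]
```

```bash
python3 -m crank '[{"claw":0,"x":0,"y":-1,"z":15,"wx":0,"wy":0,"wz":0},{"claw":0,"x":0,"y":0,"z":3,"wx":0,"wy":0,"wz":0},{"claw":0,"x":0,"y":0,"z":0,"wx":0,"wy":0,"wz":0}]' 40
python3 - <<'E'
from h import *
np.set_printoptions(precision=1,suppress=True)
ex=np.array([np.cos(-.482),np.sin(-.482),0]);s=np.array([690.5,-8.2,118])
a=snap("scene","pics/s6.png");b=snap("top","pics/t6.png")
print(rel(s+[0,0,24+32],-.482+np.pi/2))
crop(a,280,150,66,50,12,"pics/c13.png");crop(b,210,165,66,50,12,"pics/c14.png")
E
```

```text
t: 5.25
tcp_pos: [676.1, 1.7, 226.7]
eef_rot: [-3.056, 1.567, 2.733]
wrist_force: [0.0, -0.4, -0.8]
width: 13.4
(array([-1.3, -1.8, 17.9]), array([-0.6, -0.2,  0. ]))
```

View pics/c13.png

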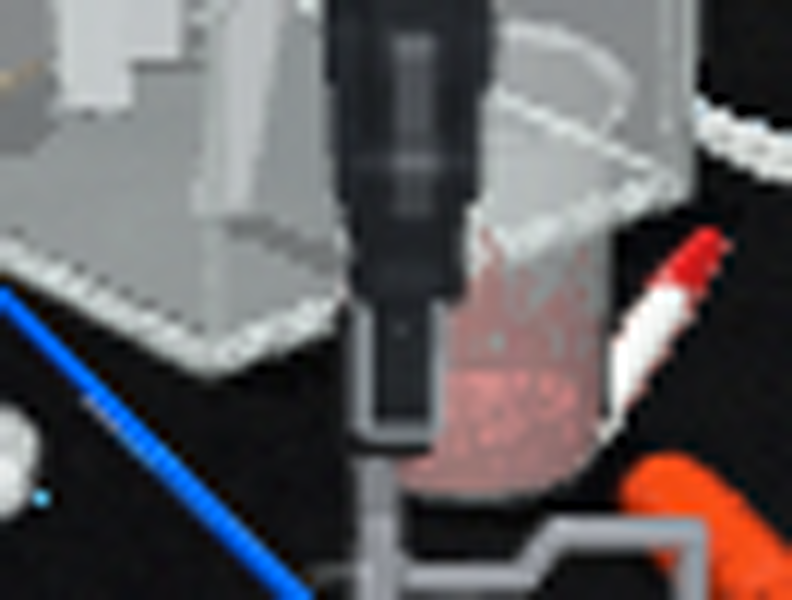

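View pics/c14.png

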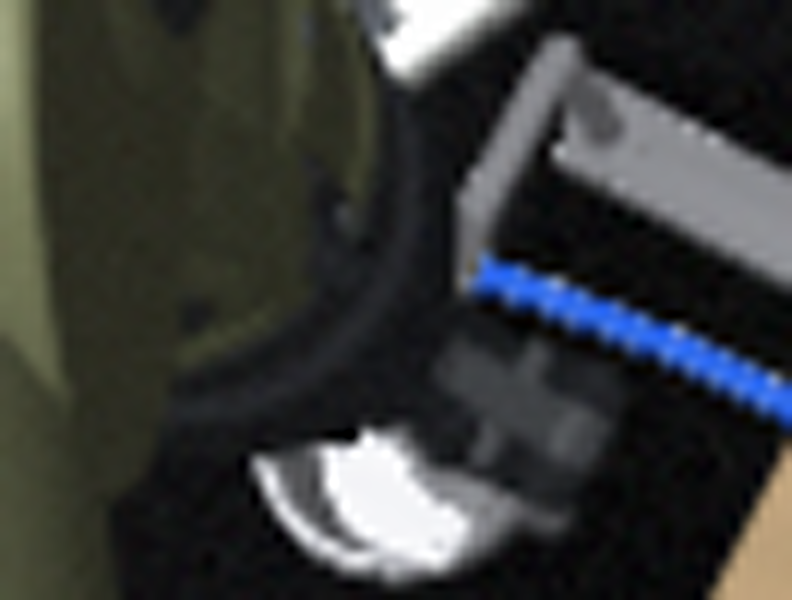

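The scene crop shows the bail's near upright at (380,540) in front of the hook, so the hook's tip is through the opening. I'll move 18 mm further in and then lower.

```bash
python3 -m crank '[{"claw":0,"x":-1,"y":-1.5,"z":12,"wx":-0.5,"wy":0,"wz":0},{"claw":0,"x":0,"y":0,"z":6,"wx":0,"wy":0,"wz":0},{"claw":0,"x":0,"y":0,"z":0,"wx":0,"wy":0,"wz":0}]' 40
python3 - <<'E'
from h import *
np.set_printoptions(precision=1,suppress=True)
ex=np.array([np.cos(-.482),np.sin(-.482),0]);s=np.array([690.5,-8.2,118])
a=snap("scene","pics/s7.png")
print(rel(s+[0,0,24+32],-.482+np.pi/2))
crop(a,280,165,66,50,12,"pics/c15.png")
E
```

```text
t: 5.6
tcp_pos: [689.0, -6.2, 228.0]
eef_rot: [-3.049, 1.566, 2.75]
wrist_force: [-1.2, 0.7, -1.4]
width: 13.0
(array([-0. , -1. ,  2.6]), array([-0.1, -0.3,  0. ]))
```

View pics/c15.png

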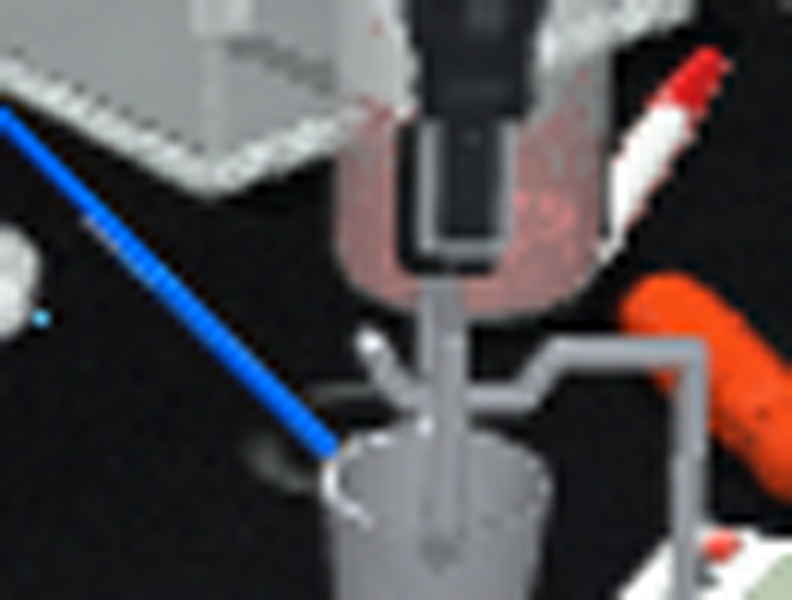

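```bash
python3 -m crank '[{"claw":0,"x":8,"y":-1,"z":2.5,"wx":0,"wy":0,"wz":0},{"claw":0,"x":8,"y":0,"z":0,"wx":0,"wy":0,"wz":0},{"claw":0,"x":4,"y":0,"z":0,"wx":0,"wy":0,"wz":0},{"claw":0,"x":0,"y":0,"z":0,"wx":0,"wy":0,"wz":0}]' 40
python3 - <<'E'
from h import *
np.set_printoptions(precision=1,suppress=True)
ex=np.array([np.cos(-.482),np.sin(-.482),0]);s=np.array([690.5,-8.2,118])
a=snap("scene","pics/s8.png")
print(rel(s+[0,0,32],-.482+np.pi/2),r.get_state()["wrist_force"])
crop(a,280,165,66,50,12,"pics/c16.png")
E
```

```text
t: 5.98
tcp_pos: [689.0, -7.2, 206.0]
eef_rot: [-3.072, 1.564, 2.728]
wrist_force: [-0.1, 0.7, -1.2]
width: 13.4
(array([ 2.2, -0.2,  1.9]), array([-0.1, -0.4,  0. ])) [ 0.9  0.6 -0.7]
```

View pics/c16.png

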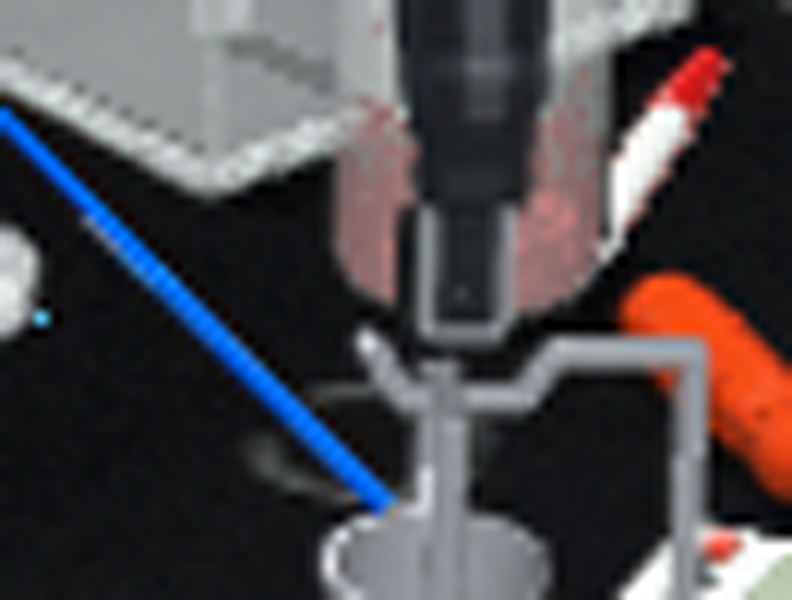

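```bash
python3 -m crank '[{"claw":0,"x":2,"y":0,"z":1.5,"wx":0,"wy":0,"wz":0},{"claw":0,"x":1,"y":0,"z":0,"wx":0,"wy":0,"wz":0}]' 40
python3 -m crank '[{"claw":0,"x":1,"y":0,"z":0,"wx":0,"wy":0,"wz":0},{"claw":0,"x":1,"y":0,"z":0,"wx":0,"wy":0,"wz":0}]' 40
```

```text
t: 6.2
tcp_pos: [690.0, -7.7, 202.9]
eef_rot: [-3.053, 1.564, 2.747]
wrist_force: [0.3, -0.5, -0.9]
width: 13.5
t: 6.37
tcp_pos: [690.4, -7.7, 201.8]
eef_rot: [-3.118, 1.565, 2.682]
wrist_force: [-3.7, 0.1, 7.6]
width: 13.1
```

Contact force reads 7.6 N upward, so the bar is seated. I'll release and back up.

```bash
python3 -m crank '[{"claw":0.2,"x":-1,"y":0,"z":0,"wx":0,"wy":0,"wz":0},{"claw":0.4,"x":0,"y":0,"z":0,"wx":0,"wy":0,"wz":0},{"claw":0.4,"x":0,"y":0,"z":0,"wx":0,"wy":0,"wz":0},{"claw":0.4,"x":0,"y":0,"z":0,"wx":0,"wy":0,"wz":0}]' 40
python3 -m crank '[{"claw":0.4,"x":-10,"y":0,"z":0,"wx":0,"wy":0,"wz":0},{"claw":0.4,"x":-25,"y":0,"z":0,"wx":0,"wy":0,"wz":0},{"claw":0.4,"x":-35,"y":0,"z":0,"wx":0,"wy":0,"wz":0},{"claw":0.4,"x":-40,"y":0,"z":0,"wx":0,"wy":0,"wz":0}]' 40
python3 - <<'E'
from h import *
np.set_printoptions(precision=1,suppress=True)
a=snap("scene","pics/s9.png")
yy=-.2591; ex=np.array([np.cos(yy),np.sin(yy),0])
print(rel([416,-375,220],yy),tool()[1].as_matrix(),r.get_state()["joint_positions"])
crop(a,270,165,100,80,8,"pics/c17.png")
E
```

```text
t: 6.7
tcp_pos: [691.0, -7.7, 203.9]
eef_rot: [2.942, 1.566, 2.459]
wrist_force: [0.2, -0.1, -0.2]
width: 34.2
t: 7.03
tcp_pos: [686.7, -7.9, 307.8]
eef_rot: [-2.797, 1.549, 3.003]
wrist_force: [1.6, 0.6, 0.3]
width: 34.1
(array([  45.7, -452. ,  -71.1]), array([77.1, -0.4,  0.4])) [[-0.   0.5  0.9]
 [ 0.   0.9 -0.5]
 [-1.  -0.  -0. ]] [-0.   0.5  0.2  1.3  0.   0.5]
```

View pics/c17.png

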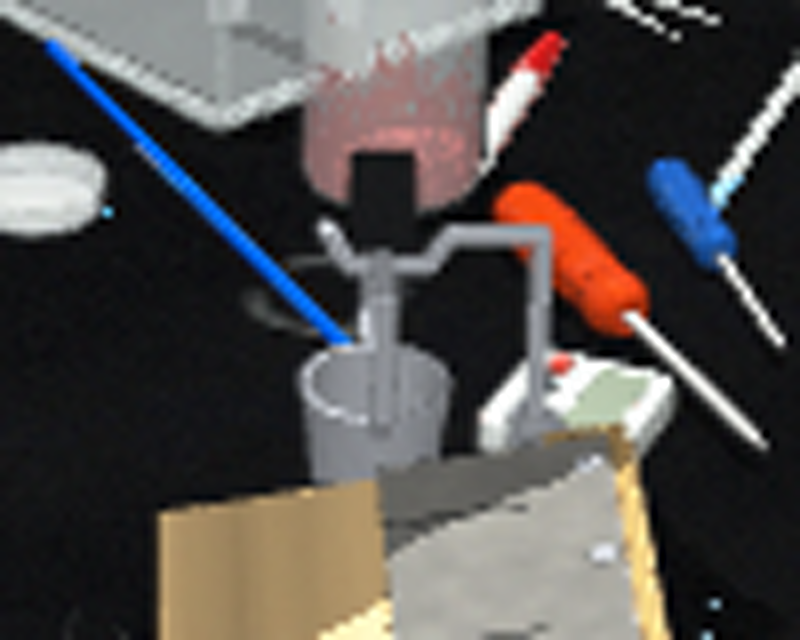

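```bash
python3 -m crank '[{"claw":0.45,"x":0,"y":-37.5,"z":-5.9,"wx":7,"wy":0,"wz":0},{"claw":0.45,"x":0,"y":-38,"z":-1.3,"wx":7,"wy":0,"wz":0},{"claw":0.45,"x":0,"y":-37.9,"z":3.3,"wx":7,"wy":0,"wz":0},{"claw":0.45,"x":0,"y":-37.2,"z":7.9,"wx":7,"wy":0,"wz":0},{"claw":0.45,"x":0,"y":-35.9,"z":12.4,"wx":7,"wy":0,"wz":0},{"claw":0.45,"x":0,"y":-34.2,"z":16.7,"wx":7,"wy":0,"wz":0},{"claw":0.45,"x":0,"y":-31.9,"z":20.7,"wx":7,"wy":0,"wz":0},{"claw":0.45,"x":0,"y":-29.1,"z":24.4,"wx":7,"wy":0,"wz":0}]' 40
python3 - <<'E'
from h import *
np.set_printoptions(precision=1,suppress=True)
print(rel([416.5,-375,220],-.248),r.get_state()["joint_positions"])
E
```

```text
t: 7.75
tcp_pos: [506.9, -252.5, 329.3]
eef_rot: [1.535, 1.557, 0.056]
wrist_force: [0.9, -0.5, 0.3]
width: 38.2
(array([  53.9, -102. ,  113.7]), array([19.5, -0.1, -0.8])) [-0.5  0.2 -0.1  1.2  0.   1. ]
```

```bash
python3 -m crank '[{"claw":0.45,"x":10,"y":-24.8,"z":27.5,"wx":7,"wy":0,"wz":-0.8},{"claw":0.45,"x":10,"y":-21.2,"z":30.3,"wx":7,"wy":0,"wz":0},{"claw":0.45,"x":10,"y":-17.4,"z":32.7,"wx":5.5,"wy":0,"wz":0},{"claw":0.45,"x":10,"y":-14,"z":34,"wx":0,"wy":0,"wz":0},{"claw":0.45,"x":0,"y":0,"z":0,"wx":0,"wy":0,"wz":0},{"claw":0.45,"x":0,"y":0,"z":0,"wx":0,"wy":0,"wz":0}]' 40
python3 - <<'E'
from h import *
np.set_printoptions(precision=1,suppress=True)
a=snap("scene","pics/s10.png")
b=snap("top","pics/t10.png")
crop(a,260,270,100,80,8,"pics/c18.png");
crop(b,350,250,100,80,8,"pics/c19.png");
print(rel([416.5,-375,36],-.248),r.get_state()["joint_positions"])
E
```

```text
t: 8.25
tcp_pos: [409.1, -382.1, 293.9]
eef_rot: [1.001, 1.56, -0.843]
wrist_force: [-0.0, 0.7, -0.2]
width: 38.4
(array([204. ,   2.7,  -8.8]), array([-1.3,  0.3, -0.5])) [-0.7  0.2 -0.2  1.2 -0.   1.1]
```

View pics/c18.png

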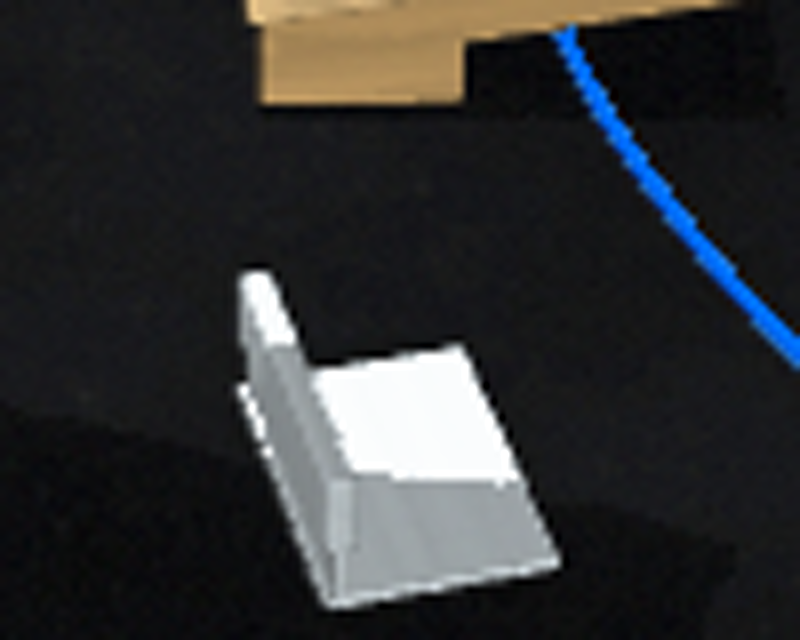

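View pics/c19.png

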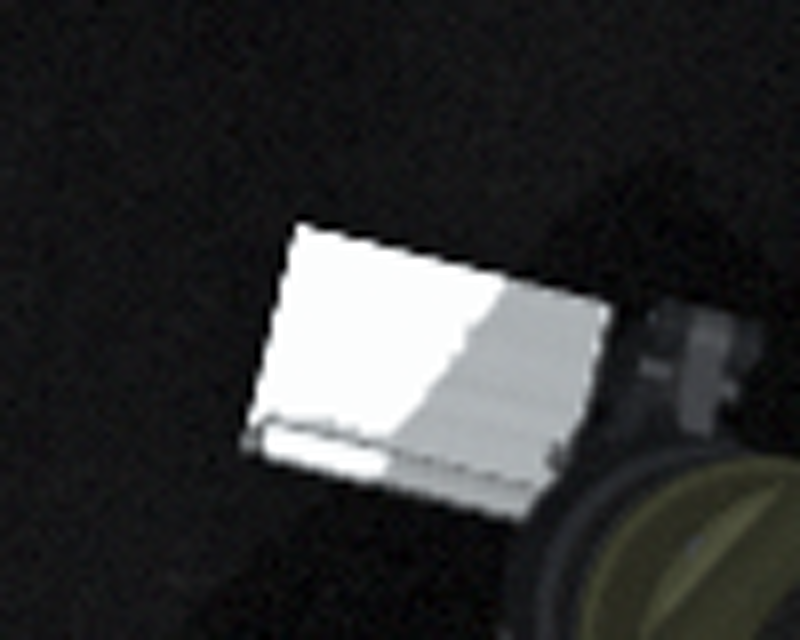

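```bash
python3 -m crank '[{"claw":0.45,"x":30,"y":2.7,"z":-8.8,"wx":-1.3,"wy":0.3,"wz":-0.5},{"claw":0.45,"x":36,"y":0,"z":0,"wx":0,"wy":0,"wz":0},{"claw":0.45,"x":36,"y":0,"z":0,"wx":0,"wy":0,"wz":0},{"claw":0.45,"x":36,"y":0,"z":0,"wx":0,"wy":0,"wz":0},{"claw":0.45,"x":16,"y":0,"z":0,"wx":0,"wy":0,"wz":0},{"claw":0.45,"x":0,"y":0,"z":0,"wx":0,"wy":0,"wz":0},{"claw":0.45,"x":0,"y":0,"z":0,"wx":0,"wy":0,"wz":0}]' 40
python3 - <<'E'
from h import *
np.set_printoptions(precision=1,suppress=True)
a=snap("scene","pics/s11.png")
crop(a,260,270,100,80,8,"pics/c20.png");
print(rel([416.5,-375,36],-.248),r.get_state()["joint_positions"])
E
```

```text
t: 8.93
tcp_pos: [427.1, -369.0, 141.9]
eef_rot: [1.229, 1.557, -0.573]
wrist_force: [-0.4, 0.7, 0.4]
width: 38.8
(array([52.2, -9.8,  8.1]), array([ 1. ,  0.3, -0.8])) [-0.7  0.4 -0.4  0.8  0.   1.1]
```

View pics/c20.png

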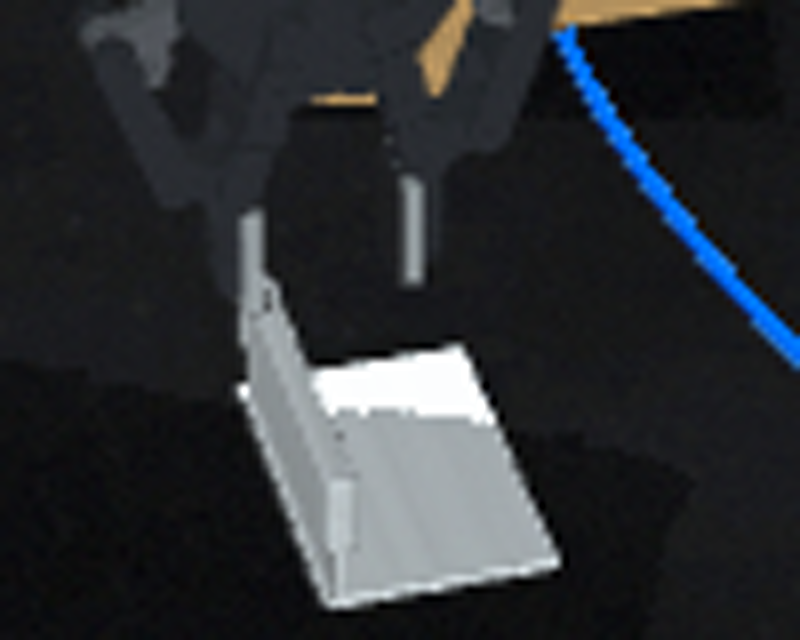

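```bash
python3 -m crank '[{"claw":0.45,"x":0,"y":-9.8,"z":8.1,"wx":1,"wy":0.3,"wz":-0.8},{"claw":0.45,"x":12,"y":0,"z":0,"wx":0,"wy":0,"wz":0},{"claw":0.45,"x":12,"y":0,"z":0,"wx":0,"wy":0,"wz":0},{"claw":0.45,"x":0,"y":0,"z":0,"wx":0,"wy":0,"wz":0}]' 40
python3 - <<'E'
from h import *
np.set_printoptions(precision=1,suppress=True)
print(rel([416.5,-375,36],-.248),r.get_state()["joint_positions"])
E
```

```text
t: 9.32
tcp_pos: [418.9, -377.2, 122.5]
eef_rot: [1.097, 1.562, -0.722]
wrist_force: [-0.6, -0.5, 0.2]
width: 38.9
(array([32.5, -3.1, -1.7]), array([-0. ,  0.2, -0.4])) [-0.7  0.4 -0.4  0.8  0.   1.1]
```

```bash
python3 -m crank '[{"claw":0.45,"x":10,"y":-3.1,"z":-1.7,"wx":0,"wy":0.2,"wz":-0.4},{"claw":0.45,"x":10,"y":0,"z":0,"wx":0,"wy":0,"wz":0},{"claw":0.45,"x":8,"y":0,"z":0,"wx":0,"wy":0,"wz":0},{"claw":0.45,"x":3,"y":0,"z":0,"wx":0,"wy":0,"wz":0},{"claw":0.45,"x":0,"y":0,"z":0,"wx":0,"wy":0,"wz":0}]' 40
python3 - <<'E'
from h import *
np.set_printoptions(precision=1,suppress=True)
a=snap("scene","pics/s12.png")
crop(a,260,270,100,80,8,"pics/c21.png");
print(rel([416.5,-375,36],-.248),r.get_state()["joint_positions"])
E
```

```text
t: 9.73
tcp_pos: [415.8, -375.1, 88.1]
eef_rot: [1.737, 1.571, -0.083]
wrist_force: [-0.3, 0.7, 0.5]
width: 38.3
(array([-1.8,  0.8, -0.2]), array([-0.1, -0. ,  0. ])) [-0.7  0.4 -0.4  0.7  0.   1.1]
```

View pics/c21.png

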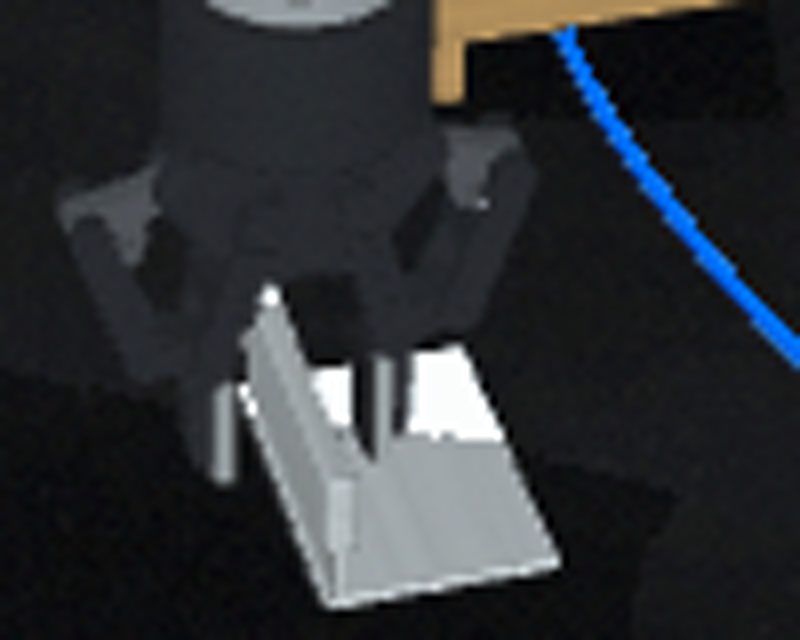

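```bash
python3 -m crank '[{"claw":0,"x":-1,"y":0.5,"z":0,"wx":0,"wy":0,"wz":0},{"claw":0,"x":0,"y":0,"z":0,"wx":0,"wy":0,"wz":0},{"claw":0,"x":0,"y":0,"z":0,"wx":0,"wy":0,"wz":0},{"claw":0,"x":0,"y":0,"z":0,"wx":0,"wy":0,"wz":0},{"claw":0,"x":0,"y":0,"z":0,"wx":0,"wy":0,"wz":0}]' 90
python3 - <<'E'
from h import *
np.set_printoptions(precision=1,suppress=True)
P,R=tool();M=R.as_matrix();print(P+54*M[:,0],np.arctan2(M[1,1],M[0,1]),M[2])
E
```

```text
t: 10.2
tcp_pos: [416.8, -375.5, 90.2]
eef_rot: [1.218, 1.57, -0.602]
wrist_force: [-0.6, 0.1, -1.9]
width: 8.7
[ 416.9 -375.6   36.2] -0.24921133995158462 [-1.  0.  0.]
```

```bash
python3 -m crank '[{"claw":0,"x":-8,"y":0,"z":0,"wx":0,"wy":0,"wz":0},{"claw":0,"x":-25,"y":0,"z":0,"wx":0,"wy":0,"wz":0},{"claw":0,"x":-30,"y":0,"z":0,"wx":0,"wy":0,"wz":0},{"claw":0,"x":-30,"y":0,"z":0,"wx":0,"wy":0,"wz":0},{"claw":0,"x":-25,"y":0,"z":0,"wx":0,"wy":0,"wz":0},{"claw":0,"x":-10,"y":0,"z":0,"wx":0,"wy":0,"wz":0},{"claw":0,"x":0,"y":0,"z":0,"wx":0,"wy":0,"wz":0}]' 90
cat >> h.py <<'E'
BC=np.array([613.3,-153.5,62.]);BY=-.481;TI=.175
bx=np.array([np.cos(BY)*np.cos(TI),np.sin(BY)*np.cos(TI),np.sin(TI)]);by=np.array([-np.sin(BY),np.cos(BY),0]);bz=np.cross(bx,by)
B=np.c_[bx,by,bz]
def goal(x,y,z,hg=36.2):
    """tool move to bring strip origin to board coords (x,y,z)"""
    return rel(BC+B@np.array([x-30,y,z+hg]),0,rx=(-bz,bx))
def where(hg=36.2):
    P,R=tool();M=R.as_matrix();g=P+54*M[:,0]
    e=g+M[:,0]*hg  # under rail centre
    q=B.T@(e-BC)+0; E=B.T@(e+65*M[:,1]-BC)
    return "rail-bottom",q.round(1),"edge",E.round(1),"tooly in board",(B.T@M[:,1]).round(3),"toolx",(B.T@M[:,0]).round(3)
E
python3 - <<'E'
from h import *
np.set_printoptions(precision=1,suppress=True)
a=snap("scene","pics/s13.png")
b=snap("top","pics/t13.png")
crop(a,230,200,130,100,6,"pics/c22.png");crop(b,340,220,130,100,6,"pics/c23.png")
print(goal(-70,0,40),r.get_state()["joint_positions"])
E
```

```text
t: 10.78
tcp_pos: [414.9, -373.9, 225.3]
eef_rot: [-2.053, 1.567, 2.41]
wrist_force: [-0.5, -0.9, -1.1]
width: 8.6
(array([  50.8,   20.9, -289.8]), array([13.2, -1.3, 10.3])) [-0.7  0.3 -0.3  1.   0.   1.1]
```

View pics/c22.png

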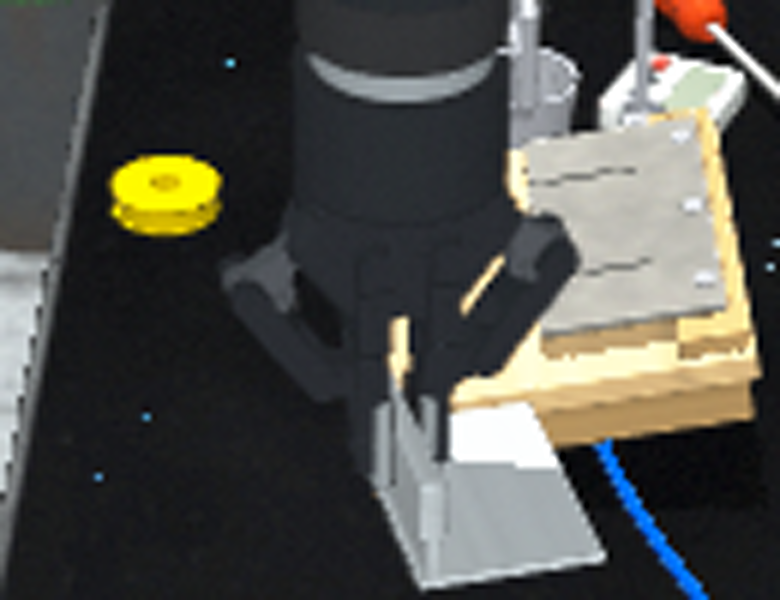

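View pics/c23.png

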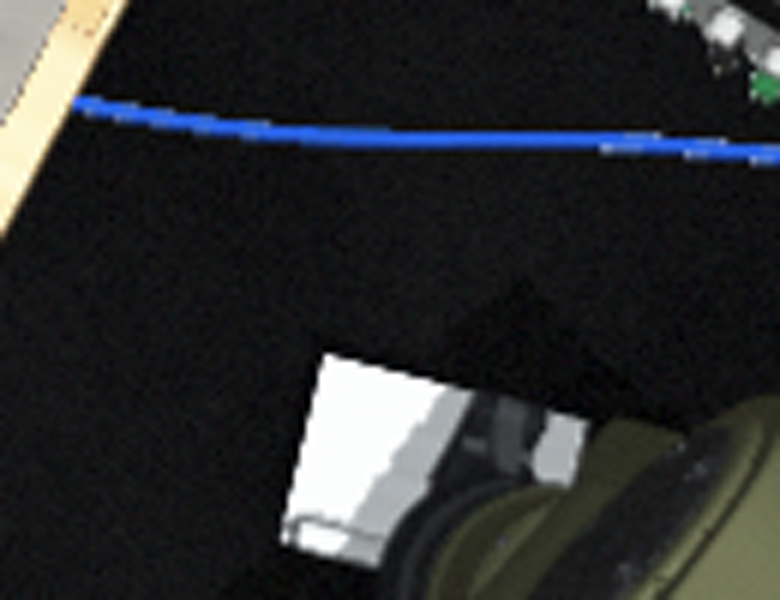

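```bash
python3 -m crank '[{"claw":0,"x":0,"y":2,"z":-20,"wx":0,"wy":0,"wz":0},{"claw":0,"x":0,"y":2.6,"z":-36,"wx":0,"wy":0,"wz":0},{"claw":0,"x":0,"y":2.6,"z":-36,"wx":0,"wy":0,"wz":0},{"claw":0,"x":0,"y":2.6,"z":-36,"wx":0,"wy":0,"wz":0},{"claw":0,"x":0,"y":2.6,"z":-36,"wx":0,"wy":0,"wz":0},{"claw":0,"x":0,"y":2.6,"z":-36,"wx":0,"wy":0,"wz":0},{"claw":0,"x":0,"y":2.6,"z":-36,"wx":0,"wy":0,"wz":0},{"claw":0,"x":0,"y":2,"z":-20,"wx":0,"wy":0,"wz":0}]' 90
python3 -m crank '[{"claw":0,"x":0,"y":0,"z":0,"wx":5,"wy":0,"wz":0},{"claw":0,"x":0,"y":0,"z":0,"wx":5,"wy":0,"wz":0},{"claw":0,"x":0,"y":0,"z":0,"wx":3,"wy":0,"wz":0},{"claw":0,"x":0,"y":0,"z":0,"wx":0,"wy":0,"wz":0}]' 90
python3 - <<'E'
from h import *
np.set_printoptions(precision=1,suppress=True)
print(goal(-75,0,40),*where(),r.get_state()["joint_positions"])
E
```

```text
t: 11.55
tcp_pos: [492.7, -123.1, 211.4]
eef_rot: [-1.737, 1.549, 2.714]
wrist_force: [-0.4, -0.1, -2.4]
width: 8.1
t: 11.88
tcp_pos: [490.2, -115.3, 204.5]
eef_rot: [-1.496, 1.537, 2.728]
wrist_force: [-0.8, -0.5, -2.1]
width: 8.9
(array([ 32.5,   1.7, -23.2]), array([-0.4,  0.2, 12. ])) rail-bottom [-118.7  -23.3   74.2] edge [-55.1 -23.8  60.7] tooly in board [ 1.  -0.  -0.2] toolx [-0.2 -0.  -1. ] [-0.2  0.2 -0.4  1.   0.   1.8]
```

```bash
python3 -m crank '[{"claw":0,"x":0,"y":0,"z":-12,"wx":0,"wy":0,"wz":4},{"claw":0,"x":0,"y":0,"z":-10,"wx":0,"wy":0,"wz":4},{"claw":0,"x":0,"y":0,"z":0,"wx":0,"wy":0,"wz":4},{"claw":0,"x":0,"y":0,"z":0,"wx":0,"wy":0,"wz":0},{"claw":0,"x":0,"y":0,"z":0,"wx":0,"wy":0,"wz":0}]' 90
python3 - <<'E'
from h import *
np.set_printoptions(precision=1,suppress=True)
a=snap("scene","pics/s14.png")
b=snap("top","pics/t14.png")
print(goal(-70,0,20),*where(),r.get_state()["joint_positions"])
crop(a,260,200,120,90,6.6,"pics/c24.png");crop(b,230,170,140,110,5.7,"pics/c25.png")
E
```

```text
t: 12.3
tcp_pos: [496.6, -95.0, 197.5]
eef_rot: [1.531, 1.4, -0.521]
wrist_force: [0.5, -0.0, -0.8]
width: 8.4
(array([45.9,  4.5, -2.6]), array([-0. ,  0.4,  0.3])) rail-bottom [-104.7   -2.9   66. ] edge [-39.7  -3.   65.7] tooly in board [ 1. -0. -0.] toolx [-0. -0. -1.] [-0.2  0.1 -0.6  0.7 -0.1  1.9]
```

View pics/c24.png

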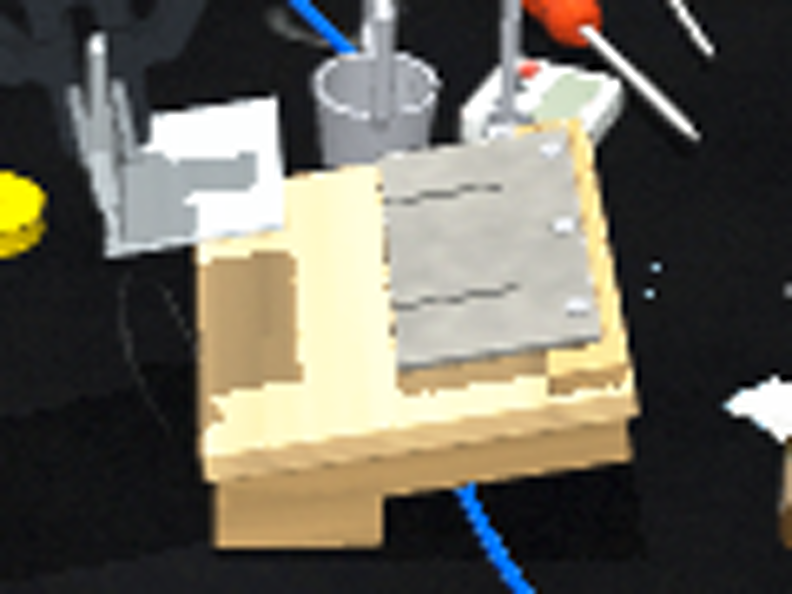

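View pics/c25.png

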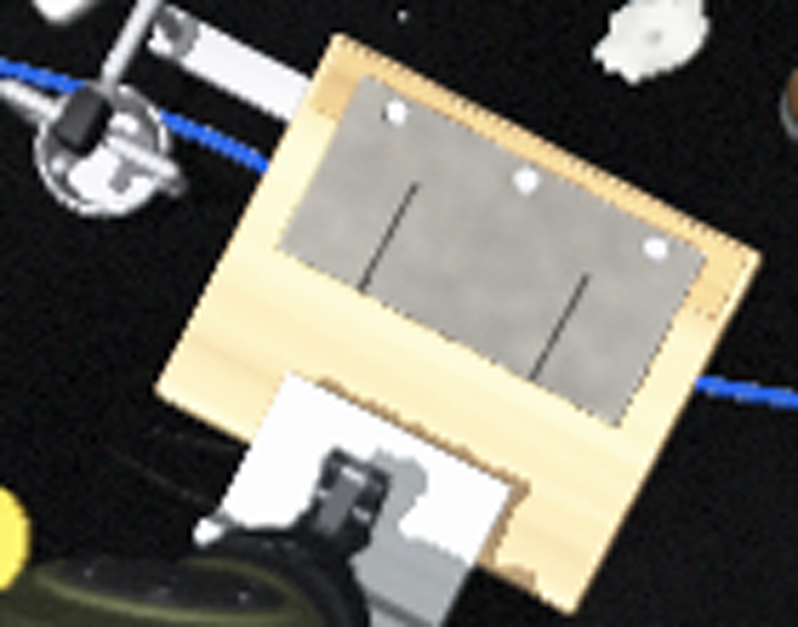

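```bash
python3 - <<'E'
from h import *
np.set_printoptions(precision=1,suppress=True)
P,R=tool();M=R.as_matrix();e=P+M[:,0]*86.2+M[:,1]*65
for s in(50,-50):
  print((proj("top",e-M[:,2]*s)-[230,170]+.5)*5.7-.5,(proj("scene",e-M[:,2]*s)-[260,200]+.5)*6.6-.5)
E
python3 -m crank '[{"claw":0,"x":20,"y":2,"z":-2.6,"wx":0,"wy":0.4,"wz":0.3},{"claw":0,"x":15,"y":1,"z":0,"wx":0,"wy":0,"wz":0},{"claw":0,"x":8,"y":0,"z":0,"wx":0,"wy":0,"wz":0},{"claw":0,"x":0,"y":0,"z":0,"wx":0,"wy":0,"wz":0},{"claw":0,"x":0,"y":0,"z":0,"wx":0,"wy":0,"wz":0}]' 90
python3 - <<'E'
from h import *
np.set_printoptions(precision=1,suppress=True)
a=snap("scene","pics/s15.png")
b=snap("top","pics/t15.png")
print(goal(-65,0,12),*where())
crop(a,260,200,120,90,6.6,"pics/c26.png");crop(b,230,170,140,110,5.7,"pics/c27.png")
E
```

```text
[287.8 369.4] [277.9 102. ]
[511.1 486.4] [285.2 228.6]
t: 12.82
tcp_pos: [510.6, -100.6, 154.9]
eef_rot: [1.57, 1.399, -0.484]
wrist_force: [0.3, 0.4, -1.7]
width: 8.9
(array([ 9.9,  2.6, -0.5]), array([-0.1,  0. ,  0.1])) rail-bottom [-97.7  -0.5  21.9] edge [-32.8  -0.7  21.7] tooly in board [ 1. -0. -0.] toolx [-0. -0. -1.]
```

View pics/c26.png

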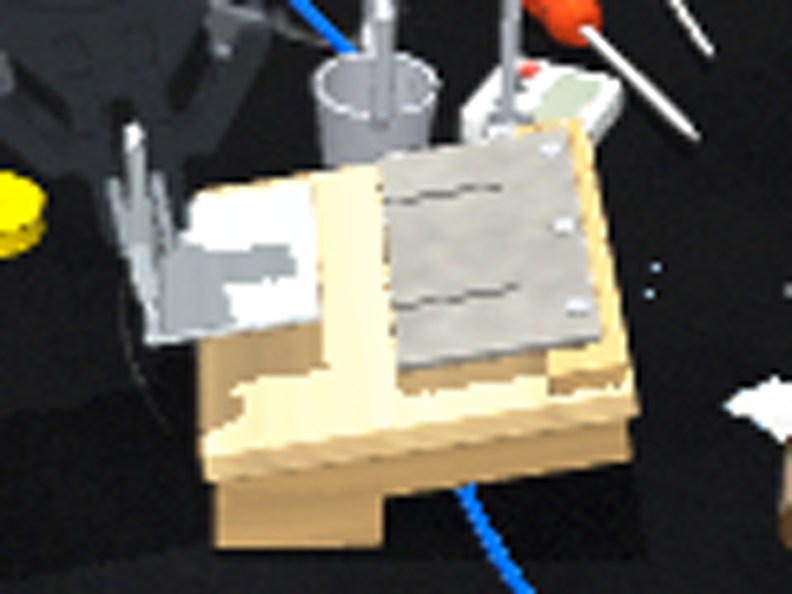

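View pics/c27.png

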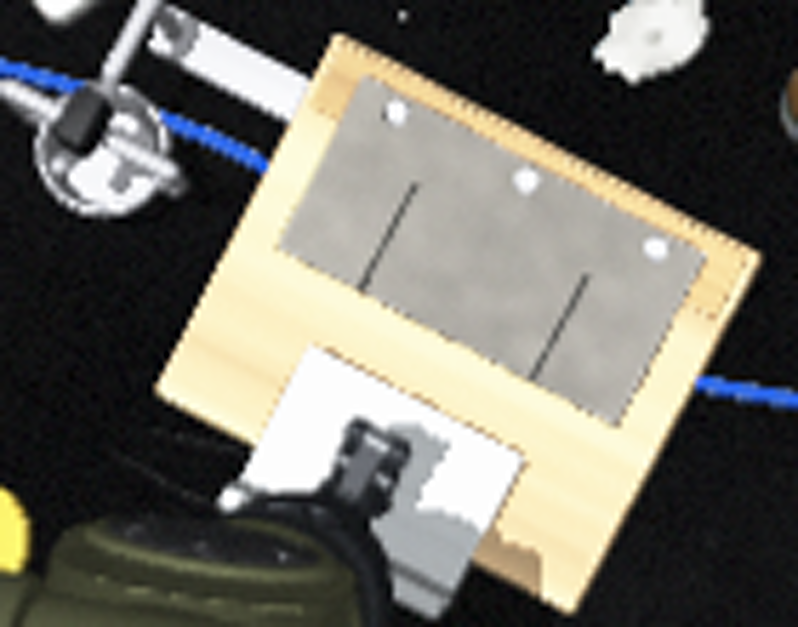

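```bash
python3 - <<'E'
from h import *
np.set_printoptions(precision=1,suppress=True)
def onb(n,u,v,zb):
    o,d=ray(n,u,v);o2=B.T@(o-BC);d2=B.T@d
    return o2+d2*(zb-o2[2])/d2[2]
c=lambda x,y:((x+.5)/5.7-.5+230,(y+.5)/5.7-.5+170)
s=lambda x,y:((x+.5)/6.6-.5+260,(y+.5)/6.6-.5+200)
for p in((316,346),(525,458)): print("edge top",onb("top",*c(*p),25.7))
for p in((280,248),(620,425)): print("lip top",onb("top",*c(*p),15))
for p in((158,393),(577,612)): print("board front",onb("top",*c(*p),0))
for p in((307,180),(322,318)): print("edge scene",onb("scene",*s(*p),25.7))
for p in((378,158),(398,368)): print("lip scene",onb("scene",*s(*p),15))
E
```

```text
edge top [-31.8  45.6  25.7]
edge top [-32.9 -51.8  25.7]
lip top [-3.9 78.3 15. ]
lip top [ -3.9 -80.1  15. ]
board front [-83.9  98.7   0. ]
board front [ -83.9 -100.4    0. ]
edge scene [-34.4  55.3  25.7]
edge scene [-32.4 -51.2  25.7]
lip scene [-4.8 82.1 15. ]
lip scene [ -5.4 -78.4  15. ]
```

```bash
python3 -m crank '[{"claw":0,"x":6,"y":8,"z":-1,"wx":0,"wy":0,"wz":0},{"claw":0,"x":6,"y":6,"z":0,"wx":0,"wy":0,"wz":0},{"claw":0,"x":3,"y":2,"z":0,"wx":0,"wy":0,"wz":0},{"claw":0,"x":0,"y":0,"z":0,"wx":0,"wy":0,"wz":0}]' 90
python3 - <<'E'
from h import *
np.set_printoptions(precision=1,suppress=True)
print(goal(-45,0,2),*where(),r.get_state()["wrist_force"])
E
```

```text
t: 13.25
tcp_pos: [530.7, -109.2, 144.7]
eef_rot: [1.579, 1.394, -0.475]
wrist_force: [0.0, -0.2, -1.7]
width: 8.6
(array([5.5, 2.9, 1.1]), array([-0.1, -0.1, -0.1])) rail-bottom [-77.7   1.1   7.5] edge [-12.7   1.    7.6] tooly in board [ 1. -0.  0.] toolx [ 0.  0. -1.] [ 0.  -0.2 -1.7]
```

```bash
python3 -m crank '[{"claw":0,"x":3,"y":-2,"z":0,"wx":0,"wy":0,"wz":0},{"claw":0,"x":2,"y":0,"z":0,"wx":0,"wy":0,"wz":0},{"claw":0,"x":0,"y":0,"z":0,"wx":0,"wy":0,"wz":0}]' 90
python3 - <<'E'
from h import *
print(*where(),r.get_state()["wrist_force"].round(1))
E
python3 -m crank '[{"claw":0,"x":1.5,"y":0,"z":0,"wx":0,"wy":0,"wz":0},{"claw":0,"x":1,"y":0,"z":0,"wx":0,"wy":0,"wz":0}]' 90
python3 - <<'E'
from h import *
print(*where(),r.get_state()["wrist_force"].round(1))
E
```

```text
t: 13.5
tcp_pos: [530.0, -108.8, 138.8]
eef_rot: [1.579, 1.395, -0.475]
wrist_force: [-0.8, 0.3, -1.2]
width: 8.4
rail-bottom [-79.6   1.1   1.9] edge [-14.6   1.    2. ] tooly in board [ 1.    -0.002  0.001] toolx [ 0.001  0.001 -1.   ] [-0.8  0.3 -1.2]
t: 13.67
tcp_pos: [530.1, -108.8, 136.4]
eef_rot: [1.579, 1.395, -0.475]
wrist_force: [-6.6, 0.3, 13.9]
width: 8.7
rail-bottom [-80.    1.2  -0.5] edge [-15.    1.   -0.5] tooly in board [ 1.    -0.002  0.001] toolx [ 0.001  0.001 -1.   ] [-6.6  0.3 13.9]
```

Contact comes at board height 0, so the calibration is good. I'll raise about 2.5 mm and insert.

```bash
python3 -m crank '[{"claw":0,"x":-3,"y":0,"z":0,"wx":0,"wy":0,"wz":0},{"claw":0,"x":0,"y":5,"z":0,"wx":0,"wy":0,"wz":0},{"claw":0,"x":0,"y":4,"z":0,"wx":0,"wy":0,"wz":0},{"claw":0,"x":0,"y":0,"z":0,"wx":0,"wy":0,"wz":0}]' 90
python3 - <<'E'
from h import *
a=snap("scene","pics/s16.png");crop(a,260,200,120,90,6.6,"pics/c28.png")
print(*where(),r.get_state()["wrist_force"].round(1))
E
```

```text
t: 14.0
tcp_pos: [538.0, -112.9, 141.6]
eef_rot: [1.579, 1.394, -0.474]
wrist_force: [0.3, 1.1, -1.6]
width: 8.4
rail-bottom [-70.6   1.2   3. ] edge [-5.6  1.1  3.1] tooly in board [ 1.    -0.002  0.001] toolx [ 0.001  0.001 -1.   ] [-0.5 -0.  -1.4]
```

View pics/c28.png

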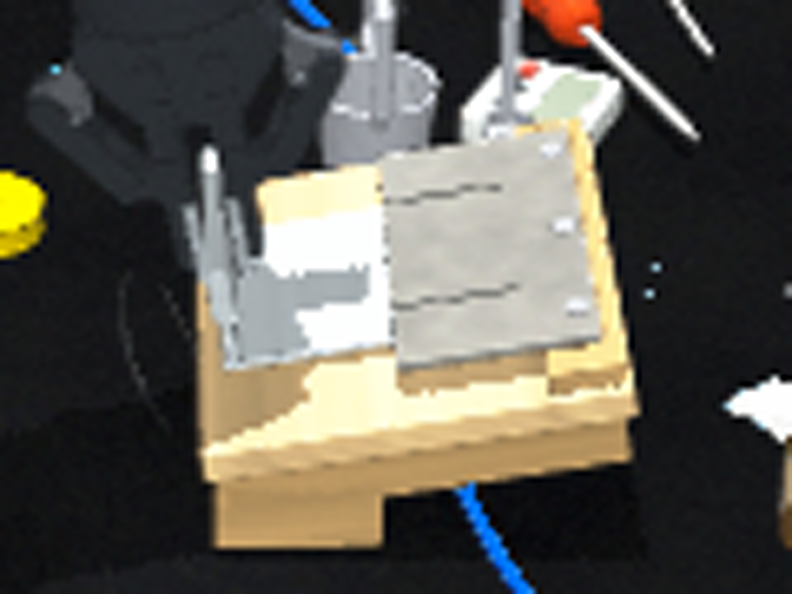

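The strip's edge is just at the lip, near x≈385 in the crop, and square to it. I'll push in.

```bash
python3 -m crank '[{"claw":0,"x":0.5,"y":4,"z":0,"wx":0,"wy":0,"wz":0},{"claw":0,"x":0,"y":5,"z":0,"wx":0,"wy":0,"wz":0},{"claw":0,"x":0,"y":2,"z":0,"wx":0,"wy":0,"wz":0},{"claw":0,"x":0,"y":0,"z":0,"wx":0,"wy":0,"wz":0}]' 90
python3 - <<'E'
from h import *
print(*where(),r.get_state()["wrist_force"].round(1))
E
```

```text
t: 14.38
tcp_pos: [548.5, -118.5, 143.0]
eef_rot: [1.579, 1.395, -0.475]
wrist_force: [1.2, -1.1, -1.4]
width: 8.4
rail-bottom [-58.3   1.2   2.3] edge [6.7 1.  2.4] tooly in board [ 1.    -0.002  0.001] toolx [ 0.001  0.001 -1.   ] [ 1.2 -1.1 -1.4]
```

```bash
python3 -m crank '[{"claw":0,"x":0,"y":6,"z":0,"wx":0,"wy":0,"wz":0},{"claw":0,"x":0,"y":6,"z":0,"wx":0,"wy":0,"wz":0},{"claw":0,"x":0,"y":5,"z":0,"wx":0,"wy":0,"wz":0},{"claw":0,"x":0,"y":1,"z":0,"wx":0,"wy":0,"wz":0},{"claw":0,"x":0,"y":0,"z":0,"wx":0,"wy":0,"wz":0}]' 90
python3 - <<'E'
from h import *
a=snap("scene","pics/s17.png");crop(a,260,200,120,90,6.6,"pics/c29.png")
print(*where(),r.get_state()["wrist_force"].round(1))
E
```

```text
t: 14.8
tcp_pos: [566.3, -127.9, 146.3]
eef_rot: [1.579, 1.395, -0.475]
wrist_force: [0.4, -0.1, -2.4]
width: 8.7
rail-bottom [-38.    1.1   2.2] edge [27.   0.9  2.3] tooly in board [ 1.    -0.002  0.001] toolx [ 0.001  0.001 -1.   ] [ 0.1  0.  -1.2]
```

View pics/c29.png

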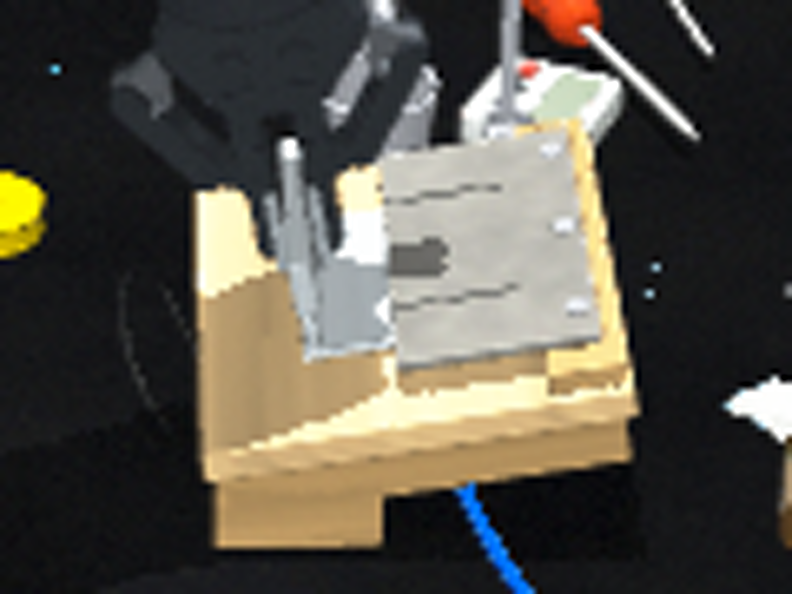

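```bash
python3 -m crank '[{"claw":0,"x":1,"y":-1.5,"z":0,"wx":0,"wy":0,"wz":0},{"claw":0,"x":1.5,"y":0,"z":0,"wx":0,"wy":0,"wz":0},{"claw":0,"x":1,"y":0,"z":0,"wx":0,"wy":0,"wz":0}]' 110
python3 -m crank '[{"claw":0,"x":1.5,"y":0,"z":0,"wx":0,"wy":0,"wz":0}]' 110
python3 - <<'E'
from h import *
s=r.get_state();print(*where(),s["wrist_force"].round(1),s["moment"].round(2))
E
```

```text
t: 15.1
tcp_pos: [565.2, -127.2, 143.4]
eef_rot: [1.58, 1.394, -0.474]
wrist_force: [-8.5, 2.0, 18.7]
width: 8.4
t: 15.18
tcp_pos: [565.2, -127.2, 143.4]
eef_rot: [1.579, 1.394, -0.474]
wrist_force: [-10.7, 2.6, 22.8]
width: 8.1
rail-bottom [-39.6   1.1  -0.5] edge [25.4  1.  -0.3] tooly in board [ 1.    -0.002  0.002] toolx [ 0.002  0.001 -1.   ] [-10.7   2.6  22.8] [ 0.43  1.9  -0.1 ]
```

```bash
python3 -m crank '[{"claw":0,"x":2,"y":0,"z":0,"wx":0,"wy":0,"wz":-0.3},{"claw":0,"x":2,"y":0,"z":0,"wx":0,"wy":0,"wz":-0.2}]' 110
python3 - <<'E'
from h import *
a=snap("scene","pics/s18.png");b=snap("top","pics/t18.png")
s=r.get_state();print(*where(),s["wrist_force"].round(1),s["moment"].round(2),s["width"])
crop(a,290,180,80,62,9.5,"pics/c30.png");crop(b,210,160,170,130,4.6,"pics/c31.png")
E
```

```text
t: 15.35
tcp_pos: [565.5, -127.4, 143.5]
eef_rot: [1.579, 1.4, -0.474]
wrist_force: [-10.3, 4.2, 19.4]
width: 7.9
rail-bottom [-39.8   1.1  -0.5] edge [25.2  1.  -0.7] tooly in board [ 1.    -0.002 -0.004] toolx [-0.004  0.001 -1.   ] [-9.6  3.3 18.6] [ 0.15  1.4  -0.12] 8.347683382285897
```

View pics/c30.png

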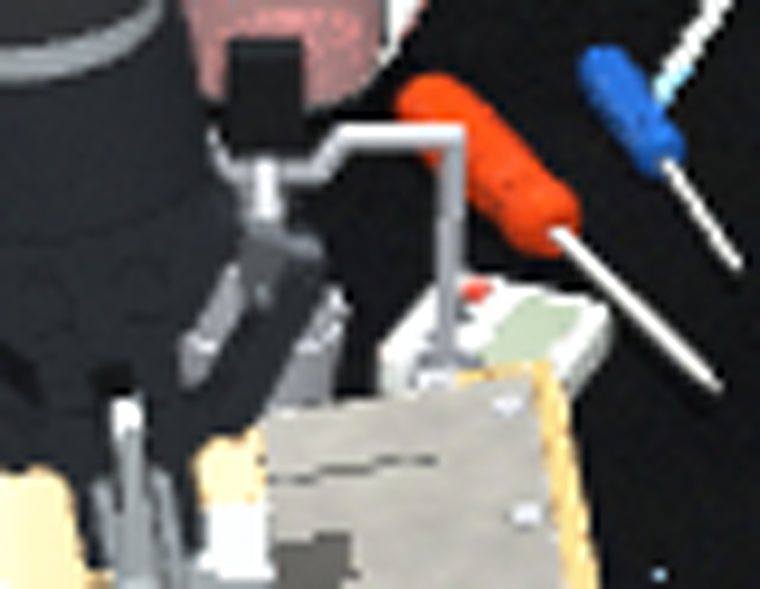

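View pics/c31.png

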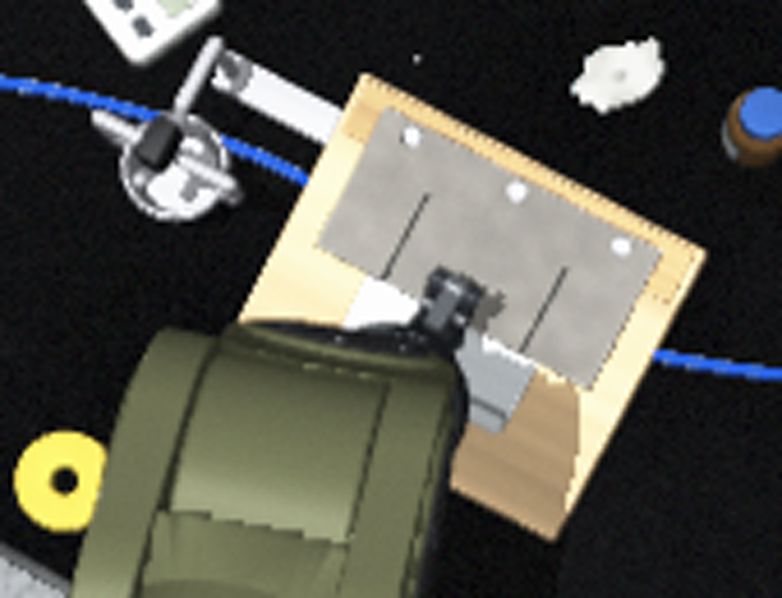

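View pics/s18.png

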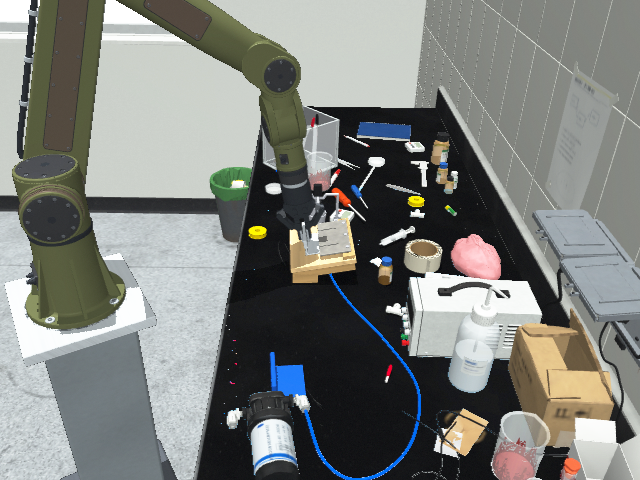

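```bash
python3 -m crank '[{"claw":0,"x":3,"y":0.4,"z":0,"wx":0,"wy":0,"wz":0.2}]' 110
python3 - <<'E'
from h import *
for i in range(4):
  r.camera("top");s=r.get_state();print(s["t"],*where(),s["wrist_force"].round(1),round(s["width"],1))
E
```

```text
t: 15.53
tcp_pos: [565.4, -127.3, 143.4]
eef_rot: [1.579, 1.397, -0.474]
wrist_force: [-24.0, 8.4, 45.2]
width: 8.4
15.5833 rail-bottom [-39.6   1.1  -0.5] edge [25.4  1.1 -0.6] tooly in board [ 1.    -0.001 -0.   ] toolx [-0.     0.001 -1.   ] [-16.1   4.6  30.5] 8.5
15.6333 rail-bottom [-39.7   1.1  -0.5] edge [25.3  1.1 -0.5] tooly in board [ 1.    -0.001 -0.   ] toolx [-0.     0.001 -1.   ] [-15.9   6.   30.4] 8.4
15.6833 rail-bottom [-39.7   1.1  -0.5] edge [25.3  1.  -0.6] tooly in board [ 1.    -0.001 -0.   ] toolx [-0.     0.001 -1.   ] [-16.2   5.2  30.5] 8.2
15.7333 rail-bottom [-39.7   1.1  -0.5] edge [25.3  1.  -0.6] tooly in board [ 1.    -0.001 -0.   ] toolx [-0.     0.001 -1.   ] [-16.8   5.4  30.7] 8.4
```

```bash
python3 - <<'E'
from h import *
a=snap("scene","pics/s19.png");crop(a,270,180,100,76,8,"pics/c32.png")
print(r.sign_off())
E
```

```text
the job is handed in; nothing more can be done
None
```

View pics/c32.png

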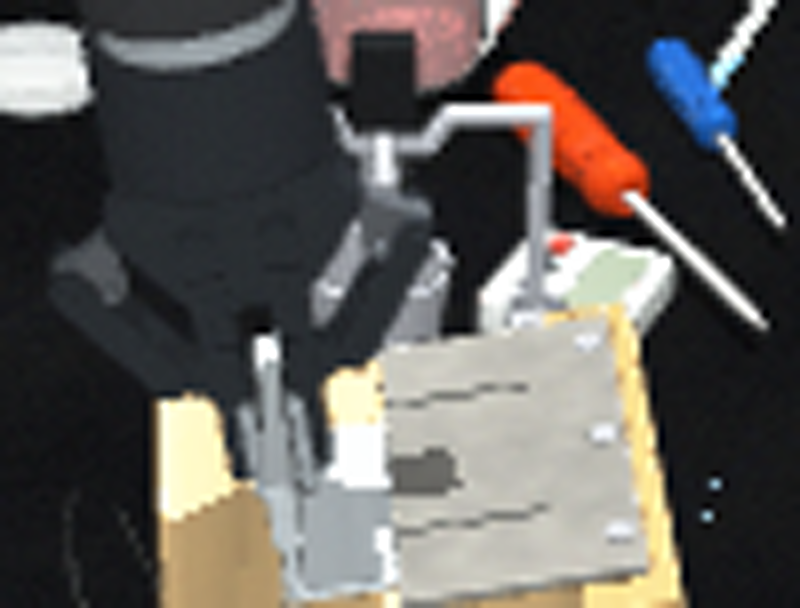

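The pail hangs by its bail on the hook and I let go of it. The flashing strip is slid under the lapped shingle, and I handed the job in still gripping it and pressing it down, at about 16 s of the 51 s allowed.

- **Fit of the strip:** by the arm's readings the free edge is about 30 mm past the lip, about 1 mm off centre and square to within 0.1°. My two camera checks, made just before insertion, agreed to about 1 mm for the distance to the lip. For centring they disagreed by about 2 mm, so I shifted about 1 mm as a compromise.
- **Pressing:** the strip lies flat on the board. The wrist force held steady at about 31 N upward, after a brief peak of 45 N as I pressed. It also showed about 11–12 N along the slope, but nothing crept.
- **Shingle and the rest:** the shingle looks flat, and the clearance under it showed no contact while inserting, but I judged this by eye and did not measure its angle. The pail was still on the hook in the last picture. The pictures showed none of the other things moved.

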